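Stop the clay crusher, empty its catch pan, reset the stop

ROBOT

A 6-joint arm with a two-finger parallel gripper is mounted at the origin on the work surface. World frame = base frame: x ahead of the robot, y to its left, z up, the work surface at z = 0. Lengths are in m, angles in rad, forces in N, time in s.
With the tool pointing down it reaches from about 0.25 to 0.8 m from the base axis. Payload 3.9 kg.
Tool frame: the origin (TCP) lies midway between the tips of the shut fingers; the grasp point (between the pads) lies 19 mm behind it; z points along the fingers, y is the line along which they close (so a half turn about z gives the same grasp; the last joint's range is limited). The gripper opens to 85 mm and grips with 20 to 120 N. Pads are 22 mm wide; open, the fingers measure 114 mm over their backs; the gripper's body (76 mm by 85 mm) begins 54 mm behind the grasp point. The pads swing forward as they close: fully open they stand 13 mm farther back than shut.
Start: joints at [1.341, 0.26, -0.138, 1.173, 0, 1.571], TCP at [0.12, 0.511, 0.231] pointing down, gripper open.
Joint ranges: [-2.78, 2.78], [-0.83, 1.72], [-1.28, 1.37], [-1.9, 2.12], [-1.57, 1.48], [-3.14, 3.14]. Speed limits (rad/s): [2.57, 2.57, 3.14, 3.14, 3.14, 3.14].

INTERFACE

Orientations are given as a unit quaternion [x, y, z, w].
In Python, from station import manip gives the robot as it stands. The module is installed in compiled form; this text tells all that it offers.
- The arm moves only by the tool send_rows, never from a script. Its argument "motion" is a list of rows, each a list of 3 entries, a list of its own where there are three numbers: the shift along the tool's x, y, z in units of 40 mm (1.0 is 40 mm), then the turn, a rotation vector about the tool's x, y, z in units of 8 degrees (1.0 is 8 degrees), then the opening, from 0 (shut) to 1 (fully open). A call has 1 to 20 rows; each row shifts and turns the commanded pose from where the row before left it, along the tool's axes as they then stand; what a row does not reach is not made up. A row lasts 1/10 s, in which the tool goes at most 50 mm and 8.59 degrees, less where a joint would pass 70% of its speed; a pose out of reach is approached as far as the arm can. A call is refused whole if a number of a shift passes 1 or a number of a turn 1, either way. A call with a gripper value outside its range is refused whole. The fingers move at their own pace and stop on an object; "force" is the grip in N (left out, the last holds). Time passes only in rows, so rows that do not move let the fingers close. It gives the time, the measured TCP pose, the force, the opening and the grip force at its end, in the units of the state.
- manip.state(): the state, without advancing time (a new reading comes with each control period).
- manip.capture(name): name is "scene" or "top" or "wrist"; returns a dict with "pixels" (400x640x3 uint8, red, green, blue), "K" (3x3 intrinsics, pixels), "R" (3x3) and "t" (3): a world point X has camera coordinates R X + t. Camera axes: x right, y down, z forward; pixel columns grow to the right and rows downward; lengths in m; the calibration is good to about 2 mm. A picture is of the moment at which its call begins. There is no depth.
- manip.finish_job(): hands the job in; it is judged then, once.
The state is a dict: "time_s": time; "joint_pos": joint angles; "dq": joint speeds; "joint_efforts": joint torques, N m; "tool_pos": TCP position; "ee_rot": TCP orientation; "ft_force": force on the tool from outside, world axes, zero at the start; "torque": the same for the moment, N m; "finger_gap": finger opening in m; "finger_force": force on a finger pad.
Only numpy, scipy, OpenCV 4.12 (cv2) and the standard library are available. Lean on these libraries where they do the work, as an engineer would, in place of code of your own. Each camera call takes 0.05 s, during which the arm holds its last target. There are 200 camera calls.

TASK

Press the crusher's mushroom stop button fully in so that it stays in, then take the catch pan from under the chute, tip all four clay lumps into the open saggar and stand the empty pan upright again in the middle of its round pad under the chute. Only then twist the stop button clockwise until it is fully out again, and let go. Leave the button in until the pan is back, and do not disturb the vases and the cup.

Things in the scene. Friction and masses are not known exactly. Their poses are not given: they have to be found in the camera images.
- stop_head (a point): black round mushroom head, 42 mm wide, straight side 11 mm high, low dome. Point on its axis at mid-side, moving with it: dome top 12 mm outward, underside 8 mm inward; 36 mm off the sloping face when out, 28 mm latched. Round the stem only a collar 36 mm wide, 8 mm high. z axis: out of the face along the button's axis, 26 degrees (0.45 rad) from vertical, leaning to the box's front (-x)
- stop (a joint): how far the mushroom button is pushed in along its axis, m: 0 out, 0.008 fully in. Sprung but self-holding: it takes 5 N at first and about 8 N near the end, and stays where it is pushed (it may be pushed in again if it is not fully in); latched means fully in
- stop_knob (a joint): twist of the mushroom head about its axis, rad, 0 to 1.0, growing clockwise seen from outside, facing it; a weak spring turns it back to 0 when let go. When latched in, twisting drives the head outward like a screw, about 8 mm in 0.9 rad (let the grip rise with it); it then stays out by itself
- stop_box: grey steel box fixed to the table, footprint 116 mm (its x) by 120 mm (its y), 50 mm high at the front (-x side) rising to 106 mm at the back; the mushroom button is in the middle of this sloping face, which is there 78 mm above the table. Origin: centre of its underside
- crusher: bench crusher fixed to the table, open to the front (-x). Base plate 170 mm (x) by 250 mm (y -105 to +145 mm), 6 mm thick. Column 36 mm square, 0.30 m high, at y = +120 mm, with a motor 0.21 to 0.30 m up reaching to x = +85 mm; an arm 185 to 215 mm up carries the chute. Origin under the middle of the pad, at table height
- chute (a point): centre of the lower end of the round steel chute over the pad, 140 mm above the table; the chute is 56 mm wide up to 0.21 m, then a hopper widens to 90 mm from 0.24 to 0.275 m
- pad (a point): middle of the top of the round rubber pad, 96 mm in diameter, on the crusher's base plate, 9 mm above the table and straight below the chute: the pan's place
- pan: round flared steel pan, 120 g: base 72 mm wide, rim 150 mm wide, 34 mm high, wall 4 mm (41 degrees to the base), smooth inside. A straight level flat-sided bar handle, 14 mm wide and 24 mm high, runs along its -x axis from the rim to 145 mm from the centre. Origin: centre of its underside; z up when upright
- pan_grip (a point): a point on the middle of the pan's handle, 103 mm from the pan's axis on its -x side and 26 mm above its underside; its axes are those of the pan
- saggar: open round fireclay saggar fixed to the table, sand-coloured with a dark band, 180 mm outer diameter, 70 mm high, wall 12 mm, inner floor 12 mm up; origin at the centre of its underside
- lump0: one of four alike chunky lumps of dry clay, grey-brown, about 22 mm across and 19 mm high, 12 g, lying loose in the pan at the start; origin at its middle
- lump1: one of four alike chunky lumps of dry clay, grey-brown, about 22 mm across and 19 mm high, 12 g, lying loose in the pan at the start; origin at its middle
- lump2: one of four alike chunky lumps of dry clay, grey-brown, about 22 mm across and 19 mm high, 12 g, lying loose in the pan at the start; origin at its middle
- lump3: one of four alike chunky lumps of dry clay, grey-brown, about 22 mm across and 19 mm high, 12 g, lying loose in the pan at the start; origin at its middle
- gourd_vase: bystander: loose unglazed pink gourd-shaped vase, 145 mm high, 72 mm in diameter; origin under its middle
- bottle_vase: bystander: loose unglazed pink bottle vase with a thin neck, 150 mm high, 76 mm in diameter; origin under its middle
- bisque_cup: bystander: loose unglazed pink cup, 50 mm high, 60 mm in diameter; origin under its middle
Mind the look-alikes: they are no part of the job. There is more than one size of the pan; the job needs the smaller. Of the things that look like the saggar, the larger one is meant.

How it is judged:
By the outcome, as a careful person would: the job done as asked, in the order asked, and still so for the second after the job is handed in, with the robot touching nothing.
It also fails if it takes over 72 s, if anything falls off the work surface, if the arm or the gripper's body presses on something with over 40 N, if the wrist force passes 120 N, or if a joint passes its speed limit or range.

## Working session

There is one attempt and no reset: what is moved stays moved. The work goes in short steps, Python scripts to look and compute and a tool call to move; the robot and the scene stay as the last step left them, time stands still between calls to the robot, and variables do not carry over. Pictures are saved under pics/ and viewed, at most 10 in all, crops included, and the job is handed in when it is done.

Besides the shell and the picture viewer there is one more tool, called after ">>>" in YAML: its name, and indented under it one key for each argument. send_rows: Moves the arm, as the interface text tells. Its arguments: {"type":"object","properties":{"motion":{"type":"array"},"force":{"type":"number"}},"required":["motion"]}

```bash
mkdir -p pics
python3 - <<'E'
from station import manip
import cv2,numpy as np,pickle
d={}
for n in("scene","top","wrist"):
    c=manip.capture(n);d[n]=c
    cv2.imwrite(f"pics/{n}0.png",c["pixels"][:,:,::-1])
    print(n,np.round(c["K"],1).tolist(),np.round(c["R"],3).tolist(),np.round(c["t"],3).tolist())
pickle.dump(d,open("c0.pkl","wb"))
print(manip.state())
E
```

```text
scene [[493.7, 0.0, 328.8], [0.0, 493.7, 201.3], [0.0, 0.0, 1.0]] [[-0.318, 0.948, -0.018], [0.532, 0.163, -0.831], [-0.785, -0.274, -0.556]] [0.235, -0.16, 1.616]
top [[432.9, 0.0, 319.6], [0.0, 432.9, 193.3], [0.0, 0.0, 1.0]] [[-0.054, -0.999, -0.002], [-0.978, 0.054, -0.201], [0.2, -0.009, -0.98]] [-0.064, 0.499, 1.185]
wrist [[278.8, 0.0, 319.4], [0.0, 278.8, 200.2], [0.0, 0.0, 1.0]] [[0.228, 0.974, -0.001], [0.922, -0.216, 0.32], [0.312, -0.074, -0.947]] [-0.523, -0.042, 0.38]
{'time_s': 0.15, 'joint_pos': array([ 1.34098681e+00,  2.60515356e-01, -1.39073120e-01,  1.17273012e+00,
       -2.94989404e-05,  1.57076862e+00]), 'dq': array([-0.00103116, -0.00169116,  0.00391265,  0.00127751, -0.00202653,
       -0.00072498]), 'joint_efforts': array([-1.00108955e-03, -4.06006265e+01,  2.54166108e+01,  1.27088215e-02,
       -6.06419371e-05,  7.87737491e-06]), 'tool_pos': array([0.11947768, 0.51067252, 0.23066531]), 'ee_rot': array([ 1.14638268e-01,  9.93407010e-01, -7.57804138e-04, -7.26237981e-05]), 'ft_force': array([0.43012463, 0.5399187 , 0.99530286]), 'torque': array([-0.002717  , -0.01398876, -0.02741067]), 'finger_force': 0.0, 'finger_gap': 0.08546285570540958}
```

View pics/scene0.png

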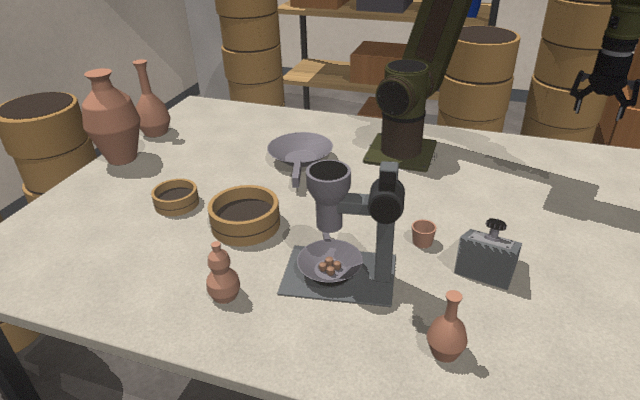

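View pics/top0.png

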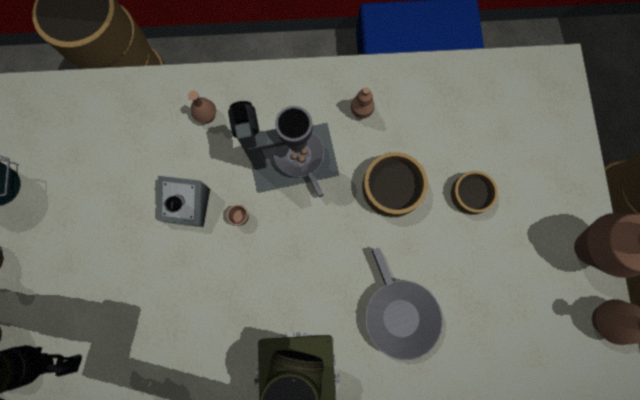

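The scene view shows the loaded pan under the chute at (330,263), a larger empty pan at (300,150), the large saggar at (245,215) and a small one at (175,197), and the stop box at (488,258) with its button at (495,226).
The top view shows the pan at (300,158) with its handle to (318,193), the larger pan at (403,318), the saggar at (395,183), the small saggar at (475,192), the stop button at (173,204), the cup at (237,215) and the vases at (203,110) and (363,103).

I choose the smaller pan with lumps at top (300,158) and the larger saggar at (395,183). I'll check both in one crop.

```bash
cat > h.py <<'E'
import numpy as np,cv2,pickle
def ray(c,u,v):
    K,R,t=map(np.array,(c["K"],c["R"],c["t"]))
    d=R.T@np.linalg.solve(K,[u,v,1.]);return -R.T@t,d/np.linalg.norm(d)
def onz(c,u,v,z):
    o,d=ray(c,u,v);return o+d*(z-o[2])/d[2]
def tri(c1,p1,c2,p2):
    o1,d1=ray(c1,*p1);o2,d2=ray(c2,*p2)
    s=np.linalg.lstsq(np.c_[d1,-d2],o2-o1,rcond=None)[0]
    a,b=o1+s[0]*d1,o2+s[1]*d2;return (a+b)/2,np.linalg.norm(a-b)
def proj(c,X):
    p=np.array(c["K"])@(np.array(c["R"])@np.array(X)+c["t"]);return p[:2]/p[2]
E
python3 - <<'E'
from h import *
d=pickle.load(open("c0.pkl","rb"))
t=d["top"]["pixels"][85:235,145:445,::-1];s=d["scene"]["pixels"][160:320,200:540,::-1]
t=cv2.resize(t,None,fx=2.6,fy=2.6,interpolation=cv2.INTER_CUBIC)
cv2.imwrite("pics/ct.png",t)
cv2.imwrite("pics/cs.png",cv2.resize(s,None,fx=2.3,fy=2.3,interpolation=cv2.INTER_CUBIC))
E
```

```text
(no output)
```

View pics/ct.png

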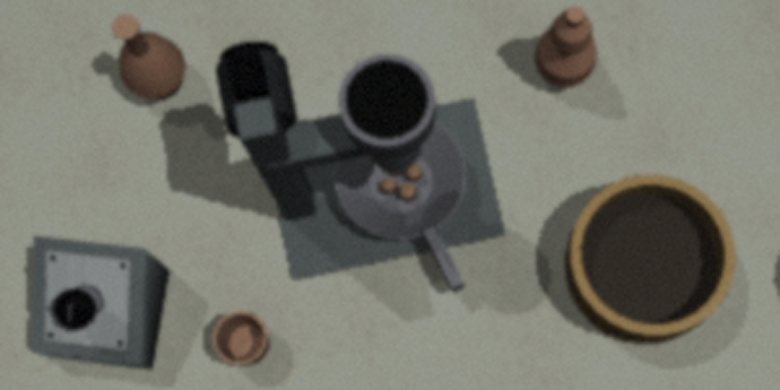

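View pics/cs.png

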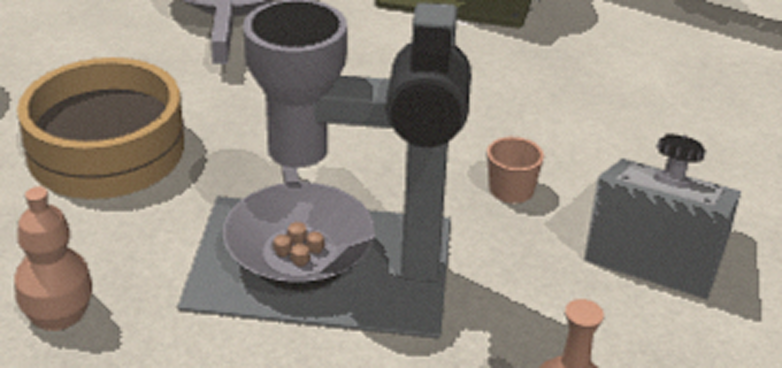

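Run:
```python
from h import *
np.set_printoptions(precision=4,suppress=True)
d=pickle.load(open("c0.pkl","rb"));T,S=d["top"],d["scene"]
ct=lambda x,y:((x+.5)/2.6+144.5,(y+.5)/2.6+84.5)
cs=lambda x,y:((x+.5)/2.3+199.5,(y+.5)/2.3+159.5)
for n,p in dict(fl=(292,278),fr=(503,235),br=(475,100)).items(): print("plate",n,onz(T,*ct(*p),.006))
for n,p in dict(fr=(183,309),br=(217,200),fl=(441,331)).items(): print("plateS (img)",n,onz(S,*cs(*p),.006))
def mask(c,box,f):
    u0,v0,u1,v1=box;a=c["pixels"][v0:v1,u0:u1].astype(int);m=f(a).astype(np.uint8)
    n,l,st,ce=cv2.connectedComponentsWithStats(m);i=1+np.argmax(st[1:,4]);return (l==i).astype(np.uint8),st[i],ce[i]+[u0,v0]
def hull(m,box):
    c=max(cv2.findContours(m,0,cv2.CHAIN_APPROX_NONE)[0],key=len);return cv2.convexHull(c)+np.array(box[:2])
# button
dark=lambda a:a.max(2)<45
mt=mask(T,(155,190,195,220),dark);ms=mask(S,(478,212,515,235),dark)
print("btn",mt[1:],ms[1:]);
for a in [(mt[2],ms[2])]: print(tri(T,a[0],S,a[1]))
print("btn hand",tri(T,ct(73,308),S,cs(681,149)))
# saggar rim: hue orange
hs=lambda a:(a[:,:,0]-a[:,:,2]>45)
b=(355,145,435,222);m=mask(T,b,hs);h=hull(m[0],b);e=cv2.fitEllipse(h);print("sag",m[1:],e,onz(T,*e[0],.07))
b=(200,180,290,248);m=mask(S,b,hs);print("sagS",m[1:])
for n,p in dict(l=(570,255),r=(734,255),t=(652,176),b=(652,338)).items():print(n,onz(T,*ct(*p),.07))
# pan
for n,p in dict(c=(400,172),l=(333,190),r=(467,175),b=(405,240)).items():print("rimT",n,onz(T,*ct(*p),.043))
for n,p in dict(c=(299,231),l=(223,228),r=(375,225),b=(299,281),t=(299,183)).items():print("rimS",n,onz(S,*cs(*p),.043))
print("handle end",onz(T,*ct(458,286),.047),"mid",onz(T,*ct(441,258),.047),"start",onz(T,*ct(428,234),.047))
print("hopper T",onz(T,*ct(387,100),.275),"S",onz(S,*cs(297,24),.275), "chuteS", onz(S,*cs(297,155),.14))
for n,p in dict(gourd=(574,17),bottle=(125,27)).items():print(n,onz(T,*ct(*p),.147))
print("cup",onz(T,*ct(241,334),.05))
for n,p in dict(a=(53,259),b=(123,266),c=(47,341),e=(115,345)).items():print("screw",n,onz(T,*ct(*p),.078))
print("boxT back corners",[onz(T,*ct(*p),z) for p,z in(((35,237),.106),((27,352),.05),((168,270),.0))])
```

```text
plate fl [0.5189 0.0935 0.006 ]
plate fr [ 0.556  -0.1496  0.006 ]
plate br [ 0.7211 -0.127   0.006 ]
plateS (img) fr [ 0.7266 -0.1174  0.006 ]
plateS (img) br [ 0.5652 -0.1476  0.006 ]
plateS (img) fl [0.6811 0.1211 0.006 ]
btn (array([ 10,   6,  17,  15, 187], dtype=int32), array([173.1979, 203.3743])) (array([10,  7,  8,  2,  9], dtype=int32), array([491.5556, 219.3333]))
(array([0.4742, 0.2985, 0.1217]), np.float64(0.00704979579558162))
btn hand (array([0.4768, 0.3066, 0.1105]), np.float64(0.0010634922306690926))
sag (array([ 10,   8,  62,  61, 638], dtype=int32), array([394.989 , 183.7618])) ((395.5320739746094, 182.7356414794922), (60.445465087890625, 62.942195892333984), 116.2445068359375) [ 0.5092 -0.3062  0.07  ]
sagS (array([   7,    5,   71,   51, 1561], dtype=int32), array([243.3171, 210.0173]))
l [ 0.514  -0.2172  0.07  ]
r [ 0.5043 -0.3948  0.07  ]
t [ 0.598 -0.314  0.07 ]
b [ 0.4185 -0.2979  0.07  ]
rimT c [ 0.6262 -0.0362  0.043 ]
rimT l [0.6093 0.0399 0.043 ]
rimT r [ 0.6186 -0.1114  0.043 ]
rimT b [ 0.5472 -0.0383  0.043 ]
rimS c [ 0.6276 -0.034   0.043 ]
rimS l [ 0.6457 -0.1067  0.043 ]
rimS r [0.5968 0.0344 0.043 ]
rimS b [ 0.6946 -0.0116  0.043 ]
rimS t [ 0.5559 -0.0579  0.043 ]
handle end [ 0.491  -0.0943  0.047 ] mid [ 0.5236 -0.0772  0.047 ] start [ 0.5516 -0.0642  0.047 ]
hopper T [ 0.6239 -0.0356  0.275 ] S [ 0.6244 -0.0328  0.275 ] chuteS [ 0.6332 -0.0324  0.14  ]
gourd [ 0.7549 -0.2319  0.147 ]
bottle [0.7697 0.244  0.147 ]
cup [0.4501 0.1445 0.05  ]
screw a [0.5383 0.3403 0.078 ]
screw b [0.5264 0.2649 0.078 ]
screw c [0.4491 0.3452 0.078 ]
screw e [0.4409 0.273  0.078 ]
boxT back corners [array([0.5563, 0.3498, 0.106 ]), array([0.443 , 0.3767, 0.05  ]), array([0.5373, 0.2361, 0.    ])]
```

The crop confirms the choice: the small pan holds the lumps under the chute, and the large saggar is alongside. Measured positions agree with the given sizes:
- **Button head:** z is 0.1105, against 0.1104 from the given sizes.
- **Pan:** centre (0.627, -0.034), handle end 148 mm from the centre.
- **Saggar:** centre (0.509, -0.306).

Next I write a planner helper and go to the press approach.

```bash
cat >> h.py <<'E'
from scipy.spatial.transform import Rotation as Ro
from scipy.linalg import logm,expm
from station import manip
np.set_printoptions(precision=4,suppress=True)
BY=-.14; XB=np.array([np.cos(BY),np.sin(BY),0]); AX=np.array([0,0,np.cos(.45)])-np.sin(.45)*XB
HEAD=np.array([.4768,.3066,.1105]); PAN=np.array([.6265,-.0345,.009]); PYAW=.41; SAG=np.array([.509,-.306,0])
def frame(z,y):
    z=np.array(z,float);z/=np.linalg.norm(z);y=np.array(y,float);y-=z*(y@z);y/=np.linalg.norm(y)
    return np.c_[np.cross(y,z),y,z]
def T(R,p):
    M=np.eye(4);M[:3,:3]=R;M[:3,3]=p;return M
def cur():
    s=manip.state();return T(Ro.from_quat(s["ee_rot"]).as_matrix(),s["tool_pos"])
def plan(A,B,name="",n=None):
    L=np.real(logm(np.linalg.inv(A)@B))
    if n is None:
        n=1
        while True:
            D=expm(L/n);w=Ro.from_matrix(D[:3,:3]).as_rotvec()
            if np.linalg.norm(D[:3,3])<.039 and np.linalg.norm(w)<np.radians(7.9):break
            n+=1
    D=expm(L/n);w=Ro.from_matrix(D[:3,:3]).as_rotvec(degrees=True)
    zs=[(A@expm(L*k/n))[2,3] for k in range(n+1)]
    print(name,"n",n,"row",np.round(D[:3,3]/.04,3).tolist(),np.round(w/8,3).tolist(),"zmin",round(min(zs),3))
    return B
def show():
    s=manip.state();print("t",s["time_s"],"q",s["joint_pos"],"p",s["tool_pos"],"z",cur()[:3,2],"y",cur()[:3,1],"F",s["ft_force"],"gap",s["finger_gap"])
E
python3 - <<'E'
from h import *
R=frame(-AX,[-.55,.835,0])
B=plan(cur(),T(R,HEAD+.05*AX),"approach")
E
```

```text
approach n 11 row [-0.68, -0.533, 0.356] [0.085, -0.288, -0.486] zmin 0.155
```

>>> send_rows:
  motion:
    - [[-0.68,-0.533,0.356],[0.085,-0.288,-0.486],0]
    - [[-0.68,-0.533,0.356],[0.085,-0.288,-0.486],0]
    - [[-0.68,-0.533,0.356],[0.085,-0.288,-0.486],0]
    - [[-0.68,-0.533,0.356],[0.085,-0.288,-0.486],0]
    - [[-0.68,-0.533,0.356],[0.085,-0.288,-0.486],0]
    - [[-0.68,-0.533,0.356],[0.085,-0.288,-0.486],0]
    - [[-0.68,-0.533,0.356],[0.085,-0.288,-0.486],0]
    - [[-0.68,-0.533,0.356],[0.085,-0.288,-0.486],0]
    - [[-0.68,-0.533,0.356],[0.085,-0.288,-0.486],0]
    - [[-0.68,-0.533,0.356],[0.085,-0.288,-0.486],0]
    - [[-0.68,-0.533,0.356],[0.085,-0.288,-0.486],0]
    - [[0,0,0],[0,0,0],0]

```text
time_s: 1.35
tool_pos: [0.4578, 0.309, 0.1558]
ee_rot: [-0.254, 0.941, -0.088, 0.206]
ft_force: [-0.4, 0.3, -0.4]
finger_gap: -0.0002
finger_force: 0.0
```

Run:
```python
from h import *
show()
c=manip.capture("wrist");p=c["pixels"]
R=frame(-AX,[-.55,.835,0])
print(proj(c,HEAD),proj(c,HEAD+.012*AX),proj(c,HEAD-.036*AX))
plan(cur(),T(R,HEAD+.05*AX),"fix")
S=manip.capture("scene")["pixels"][190:300,400:540,::-1]
a=cv2.resize(S,None,fx=3,fy=3,interpolation=cv2.INTER_CUBIC);b=cv2.resize(p[100:,200:440,::-1],(264,330))
cv2.imwrite("pics/b1.png",np.hstack([a,b]));print(proj(manip.capture("scene"),HEAD))
```

```text
t 1.35 q [ 0.7998  0.1762 -0.5669  0.5483 -0.3605  0.2219] p [0.4578 0.309  0.1558] z [ 0.4328 -0.0607 -0.8994] y [-0.4411  0.8559 -0.27  ] F [-0.3582  0.3478 -0.3759] gap -0.0001930742273177291
[322.9284 221.0388] [323.1118 227.7659] [322.4818 204.6632]
fix n 1 row [0.007, 0.018, -0.011] [0.001, -0.002, -0.028] zmin 0.155
[496.0645 224.4621]
```

View pics/b1.png

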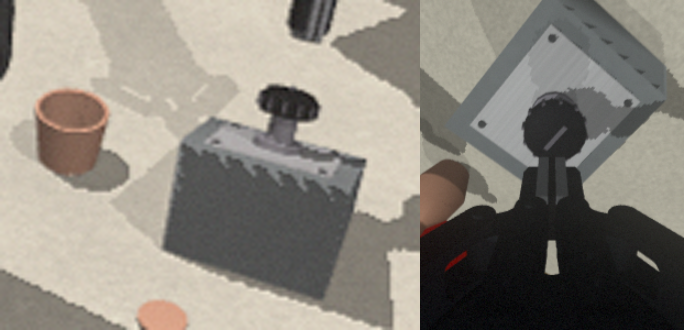

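Run:
```python
from h import *
c=manip.capture("wrist")
def onpl(u,v,P,n):
    o,d=ray(c,u,v);return o+d*((P-o)@n)/(d@n)
f=lambda x,y:((x-420)/1.1+200,y/1.1+100)
print("head",onpl(*f(555,127),HEAD+.004*AX,AX)-.004*AX, HEAD)
s=[onpl(*f(*p),HEAD-.036*AX,AX) for p in((553,38),(628,103),(482,124))]
print(np.array(s)); print("ctr",(s[1]+s[2])/2+.036*AX,"yaw",np.arctan2(*(s[0]-s[2])[[1,0]]),np.arctan2(*(s[0]-s[1])[[1,0]])-np.pi/2, np.linalg.norm(s[0]-s[2]),np.linalg.norm(s[0]-s[1]))
X=cur()[:3,:3]; print("head offset in tool axes mm", X.T@(onpl(*f(555,127),HEAD+.004*AX,AX)-.004*AX-HEAD)*1000)
```

```text
head [0.4696 0.3044 0.1072] [0.4768 0.3066 0.1105]
[[0.4435 0.2736 0.0568]
 [0.4565 0.3491 0.0579]
 [0.5212 0.2598 0.0949]]
ctr [0.4733 0.3066 0.1088] yaw 2.966307844407533 -3.3119751380032385 0.08760364516089905 0.07663780354626243
head offset in tool axes mm [7.9092 2.176  0.0049]
```

```bash
sed -i 's/^BY=-.14/BY=-.16/; s/HEAD=np.array(\[.4768,.3066,.1105\])/HEAD=np.array([.4740,.3060,.1104])/' h.py
python3 - <<'E'
from h import *
R=frame(-AX,cur()[:3,1])
plan(cur(),T(R,HEAD+.016*AX),"to dome",4)
E
```

```text
to dome n 4 row [0.013, 0.001, 0.208] [0.014, 0.009, -0.0] zmin 0.125
```

>>> send_rows:
  motion:
    - [[0.013,0,0.21],[0.014,0.009,0],0]
    - [[0.013,0,0.21],[0.014,0.009,0],0]
    - [[0.013,0,0.21],[0.014,0.009,0],0]
    - [[0.013,0,0.21],[0.014,0.009,0],0]
    - [[0,0,0.1],[0,0,0],0]
    - [[0,0,0.05],[0,0,0],0]
    - [[0,0,0.05],[0,0,0],0]
    - [[0,0,0],[0,0,0],0]

```text
time_s: 2.35
tool_pos: [0.4712, 0.3063, 0.1175]
ee_rot: [-0.254, 0.941, -0.092, 0.204]
ft_force: [-1.6, -0.5, 1.0]
finger_gap: -0.0001
finger_force: 1.1
```

>>> send_rows:
  motion:
    - [[0,0,0.05],[0,0,0],0]
    - [[0,0,0.05],[0,0,0],0]
    - [[0,0,0.03],[0,0,0],0]
    - [[0,0,0],[0,0,0],0]

```text
time_s: 2.75
tool_pos: [0.4734, 0.306, 0.1132]
ee_rot: [-0.254, 0.941, -0.092, 0.204]
ft_force: [-4.9, -0.8, 5.0]
finger_gap: 0.0002
finger_force: 3.5
```

>>> send_rows:
  motion:
    - [[0,0,0.05],[0,0,0],0]
    - [[0,0,0.05],[0,0,0],0]
    - [[0,0,0],[0,0,0],0]

```text
time_s: 3.05
tool_pos: [0.4742, 0.3063, 0.1126]
ee_rot: [-0.255, 0.941, -0.091, 0.205]
ft_force: [-24.3, -3.0, 31.9]
finger_gap: 0.0002
finger_force: 19.5
```

>>> send_rows:
  motion:
    - [[0,0,-0.1],[0,0,0],0]
    - [[0,0,-0.5],[0,0,0],0.6]
    - [[0,0,-0.9],[0,0,0],0.6]
    - [[0,0,-0.9],[0,0,0],0.6]

```text
time_s: 3.45
tool_pos: [0.4341, 0.3123, 0.1966]
ee_rot: [-0.254, 0.941, -0.092, 0.204]
ft_force: [0.6, 0.8, -0.1]
finger_gap: 0.0434
finger_force: 0.0
```

```bash
cat >> h.py <<'E'
def pangrasp(phi=50,back=0.,up=0.,c=None,yaw=None):
    yaw=PYAW if yaw is None else yaw; c=PAN if c is None else c
    h=np.array([np.cos(yaw),np.sin(yaw),0]);f=np.radians(phi)
    z=np.sin(f)*h-np.cos(f)*np.array([0,0,1.]);g=c-.103*h+[0,0,.026]
    return T(frame(z,[-h[1],h[0],0]),g+(.019-back)*z+[0,0,up])
E
python3 - <<'E'
from h import *
show(); plan(cur(),pangrasp(back=.11),"pre")
E
```

```text
t 3.45 q [ 0.8463  0.1226 -0.5099  0.6843 -0.3776  0.2707] p [0.4341 0.3123 0.1966] z [ 0.4309 -0.0694 -0.8997] y [-0.44    0.8543 -0.2766] F [ 0.5715  0.8465 -0.1313] gap 0.043402125835115275
pre n 12 row [0.443, -0.778, 0.113] [-0.115, -0.299, 0.13] zmin 0.093
```

>>> send_rows:
  motion:
    - [[0.443,-0.778,0.113],[-0.115,-0.299,0.13],0.6]
    - [[0.443,-0.778,0.113],[-0.115,-0.299,0.13],0.6]
    - [[0.443,-0.778,0.113],[-0.115,-0.299,0.13],0.6]
    - [[0.443,-0.778,0.113],[-0.115,-0.299,0.13],0.6]
    - [[0.443,-0.778,0.113],[-0.115,-0.299,0.13],0.6]
    - [[0.443,-0.778,0.113],[-0.115,-0.299,0.13],0.6]
    - [[0.443,-0.778,0.113],[-0.115,-0.299,0.13],0.6]
    - [[0.443,-0.778,0.113],[-0.115,-0.299,0.13],0.6]
    - [[0.443,-0.778,0.113],[-0.115,-0.299,0.13],0.6]
    - [[0.443,-0.778,0.113],[-0.115,-0.299,0.13],0.6]
    - [[0.443,-0.778,0.113],[-0.115,-0.299,0.13],0.6]
    - [[0.443,-0.778,0.113],[-0.115,-0.299,0.13],0.6]
    - [[0,0,0],[0,0,0],0.6]

```text
time_s: 4.75
tool_pos: [0.4698, -0.1099, 0.0896]
ee_rot: [-0.18, 0.889, 0.085, 0.413]
ft_force: [-0.6, 1.0, 0.3]
finger_gap: 0.0512
finger_force: 0.0
```

Run:
```python
from h import *
show(); plan(cur(),pangrasp(back=.11),"fix")
c=manip.capture("wrist");s=manip.capture("scene");pickle.dump((c,s),open("c1.pkl","wb"))
h=np.array([np.cos(PYAW),np.sin(PYAW),0])
for n,k in(("end",.145),("grip",.103)):print(n,proj(c,PAN-k*h+[0,0,.038]))
print("ctr",proj(c,PAN+[0,0,.034]))
a=s["pixels"][195:315,420:560,::-1]
cv2.imwrite("pics/p1.png",np.hstack([cv2.resize(c["pixels"][:,100:540,::-1],None,fx=1.1,fy=1.1),cv2.resize(a,(308,440),interpolation=cv2.INTER_CUBIC)]))
```

```text
t 4.75 q [-0.6996  0.2316 -1.1498 -0.3029  0.7501 -0.9023] p [ 0.4698 -0.1099  0.0896] z [ 0.7035  0.299  -0.6447] y [-0.39    0.9208  0.0015] F [-0.6136  1.0055  0.341 ] gap 0.05116611752179433
fix n 1 row [-0.09, 0.166, -0.043] [-0.045, -0.018, -0.051] zmin 0.09
end [330.1481 205.3022]
grip [328.9023 222.1278]
ctr [327.0263 243.6859]
```

View pics/p1.png

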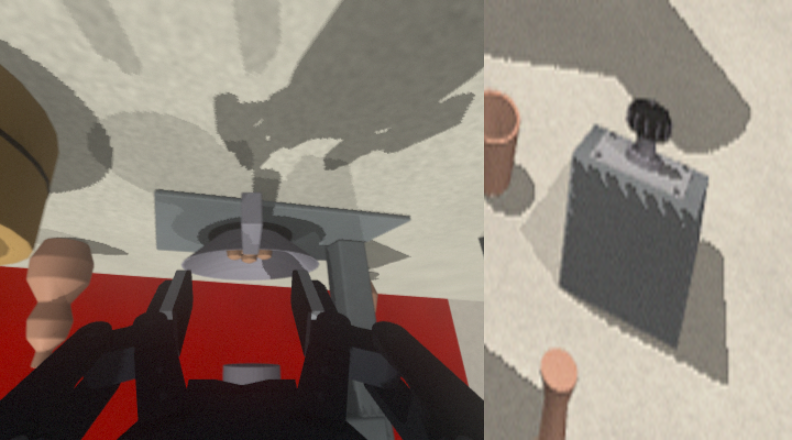

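The wrist view shows the handle centred near column 328 with its end at row 176 of the raw image, and the rim centre near column 328.6. Both are within about 2 px of prediction. The scene crop shows the button sunk in. I nudge the yaw and move in.

```bash
sed -i 's/PAN=np.array(\[.6265,-.0345,.009\]); PYAW=.41/PAN=np.array([.6265,-.0330,.009]); PYAW=.43/' h.py
python3 - <<'E'
from h import *
A=plan(cur(),pangrasp(back=.1),"align",2); plan(A,pangrasp(),"in",5)
E
```

```text
align n 2 row [-0.024, -0.005, 0.116] [-0.06, -0.005, -0.058] zmin 0.087
in n 5 row [0.0, -0.0, 0.5] [0.0, 0.0, 0.0] zmin 0.023
```

>>> send_rows:
  motion:
    - [[-0.024,-0.005,0.116],[-0.06,-0.005,-0.058],0.6]
    - [[-0.024,-0.005,0.116],[-0.06,-0.005,-0.058],0.6]
    - [[0,0,0.5],[0,0,0],0.6]
    - [[0,0,0.5],[0,0,0],0.6]
    - [[0,0,0.5],[0,0,0],0.6]
    - [[0,0,0.5],[0,0,0],0.5]
    - [[0,0,0.5],[0,0,0],0.5]
    - [[0,0,0],[0,0,0],0.5]

```text
time_s: 5.65
tool_pos: [0.5476, -0.0654, 0.0239]
ee_rot: [-0.198, 0.884, 0.091, 0.414]
ft_force: [0.1, 0.1, -0.2]
finger_gap: 0.0429
finger_force: 0.0
```

Run:
```python
from h import *
show(); plan(cur(),pangrasp(),"fix",1)
```

```text
t 5.65 q [-0.4808  0.4971 -1.1662 -0.7217  0.6554 -0.701 ] p [ 0.5476 -0.0654  0.0239] z [ 0.6955  0.3246 -0.641 ] y [-0.4251  0.9051 -0.003 ] F [ 0.115   0.1433 -0.2253] gap 0.0428940213264112
fix n 1 row [0.073, -0.086, -0.044] [0.036, 0.017, 0.058] zmin 0.023
```

>>> send_rows:
  motion:
    - [[0.07,-0.08,-0.03],[0.03,0.02,0.06],0.4]
    - [[0,0,0],[0,0,0],0.3]
    - [[0,0,0],[0,0,0],0.2]
    - [[0,0,0],[0,0,0],0.1]
    - [[0,0,0],[0,0,0],0]
    - [[0,0,0],[0,0,0],0]
    - [[0,0,0],[0,0,0],0]
  force: 70

```text
time_s: 6.35
tool_pos: [0.5451, -0.0721, 0.0232]
ee_rot: [-0.191, 0.886, 0.09, 0.413]
ft_force: [-3.8, -1.7, 5.5]
finger_gap: 0.0135
finger_force: 68.5
```

Run:
```python
from h import *
show(); np.save("grasp.npy",cur())
c=manip.capture("wrist");s=manip.capture("scene");pickle.dump((c,s),open("c2.pkl","wb"))
```

```text
t 6.35 q [-0.4949  0.4963 -1.1667 -0.7167  0.6562 -0.7001] p [ 0.5451 -0.0721  0.0232] z [ 0.6974  0.3169 -0.6428] y [-0.4123  0.9111  0.0018] F [-3.7693 -1.7412  5.5411] gap 0.013466007103605442
```

```bash
cat > kin.py <<'E'
from h import *
from scipy.optimize import least_squares
Q=np.array([[1.341,.2605,-.1391,1.1727,0,1.5708],[.7998,.1762,-.5669,.5483,-.3605,.2219],[.8463,.1226,-.5099,.6843,-.3776,.2707],[-.6996,.2316,-1.1498,-.3029,.7501,-.9023],[-.4808,.4971,-1.1662,-.7217,.6554,-.701],[-.4949,.4963,-1.1667,-.7167,.6562,-.7001]])
P=np.array([[.1195,.5107,.2307],[.4578,.309,.1558],[.4341,.3123,.1966],[.4698,-.1099,.0896],[.5476,-.0654,.0239],[.5451,-.0721,.0232]])
Y=np.array([[.228,.974,0],[-.4411,.8559,-.27],[-.44,.8543,-.2766],[-.39,.9208,.0015],[-.4251,.9051,-.003],[-.4123,.9111,.0018]])
def fk(q,k):
    L1,L2,d,Lt,a,H=k
    p=q[1]-q[2]+q[3];s=q[1]-q[2]
    J=Ro.from_euler('z',q[0]).as_matrix()
    f=np.array([np.cos(p),0,-np.sin(p)]);l=np.array([0,1,0.]);u=np.cross(f,l)
    z=np.cos(q[4])*f+np.sin(q[4])*l; y0=-np.sin(q[4])*f+np.cos(q[4])*l
    x0=np.cross(y0,z); y=np.cos(q[5])*y0-np.sin(q[5])*x0
    w=np.array([a+L1*np.sin(q[1])+L2*np.cos(s),0,H+L1*np.cos(q[1])-L2*np.sin(s)])+d*f
    return T(J@np.c_[np.cross(y,z),y,z],J@(w+Lt*z))
def res(k): return np.concatenate([fk(q,k)[:3,3]-p for q,p in zip(Q,P)])
r=least_squares(res,[.3,.3,.1,.2,0,.2]);K=r.x
LO=np.array([-2.78,-.83,-1.28,-1.9,-1.57,-3.14]);HI=np.array([2.78,1.72,1.37,2.12,1.48,3.14])
def ik(M,q0):
    def e(q):
        F=fk(q,K);return np.r_[(F[:3,3]-M[:3,3])*5,Ro.from_matrix(F[:3,:3].T@M[:3,:3]).as_rotvec()]
    r=least_squares(e,np.clip(q0,LO+.04,HI-.04),bounds=(LO+.03,HI-.03));return r.x,np.linalg.norm(r.fun)
E
python3 - <<'E'
from kin import *
print(K,"pos err mm",np.abs(r.fun).max()*1000)
for q,y in zip(Q,Y):print(fk(q,K)[:3,1]-y)
E
```

```text
[ 0.7517  0.5079  0.3301  0.3179 -0.1319  0.3502] pos err mm 22.47401112209446
[-0.0002 -0.0003 -0.0015]
[-0.     -0.     -0.0001]
[-0.     -0.     -0.0001]
[ 0.0001  0.     -0.0001]
[-0.0001  0.     -0.    ]
[ 0. -0.  0.]
```

```bash
python3 - <<'E'
s=open('kin.py').read()
s=s.replace("L1,L2,d,Lt,a,H=k","a1,b1,a2,b2,d,Lt,H,o=k")
i=s.index("    w=np.array");j=s.index("    return T(J@")
s=s[:i]+"""    rot=lambda t,a,b:np.array([a*np.cos(t)+b*np.sin(t),0,b*np.cos(t)-a*np.sin(t)])
    w=rot(q[1],a1,b1)+rot(s,a2,b2)+d*f+[0,o,H]
"""+s[j:]
s=s.replace("[.3,.3,.1,.2,0,.2]","[0,.3,.3,0,.1,.2,.2,0]")
open('kin.py','w').write(s)
E
python3 - <<'E'
from kin import *
print(K,"pos err mm",np.abs(r.fun).max()*1000, np.linalg.svd(r.jac)[1])
E
```

```text
[-0.0001  0.5674  0.386   0.0605  0.1211  0.3204  0.2183  0.    ] pos err mm 0.05919213053001693 [5.125  3.458  2.4985 1.4937 0.8964 0.6675 0.1755 0.1528]
```

```bash
cat > pour.py <<'E'
from kin import *
G0=np.load("grasp.npy");yaw=np.arctan2(-G0[0,1],G0[1,1]);h=np.array([np.cos(yaw),np.sin(yaw),0])
g=G0[:3,3]-.019*G0[:3,2]; c0=g+.103*h; c0[2]=.009
Tp0=T(Ro.from_euler('z',yaw).as_matrix(),c0); REL=np.linalg.inv(Tp0)@G0
def panpose(A,psi,al):   # A: point on axis over pan centre, 26 mm above underside
    R=Ro.from_euler('z',psi).as_matrix()@Ro.from_euler('x',al).as_matrix()
    return T(R,np.array(A)-R@[0,0,.026])
def tool(Tp): return Tp@REL
E
python3 - <<'E'
from pour import *
print("c0",c0,"yaw",yaw,"grip z",g[2])
q0=np.array([-.4949,.4963,-1.1667,-.7167,.6562,-.7001])
out=[]
for sg in(1,-1):
  for psi in np.arange(-1.8,1.6,.2):
    lat=np.array([-np.sin(psi),np.cos(psi),0])*sg
    A=SAG+.035*lat+[0,0,.165]
    q=q0;worst=9;err=0
    for al in np.radians([0,26,52,78,104]):
        q,e=ik(tool(panpose(A,psi,sg*al)),q);err=max(err,e);worst=min(worst,(q-LO).min(),(HI-q).min())
    out.append((err,-worst,sg,psi,q))
for o in sorted(out,key=lambda o:(round(o[0],2),o[1]))[:10]:print("err %.3f margin %.2f sg %d psi %.2f"%(o[0],-o[1],o[2],o[3]),o[4])
E
```

```text
c0 [ 0.6257 -0.0356  0.009 ] yaw 0.42493322527730926 grip z 0.03540727954503818
err 0.000 margin 0.03 sg 1 psi -0.00 [-1.2065  1.1589 -0.362   2.0891  1.2165 -1.8238]
err 0.006 margin 0.03 sg -1 psi -1.00 [ 0.1268  1.1628 -0.4531  2.09   -1.2883  1.9299]
err 0.013 margin 0.03 sg -1 psi -1.20 [ 0.1161  1.1498 -0.2378  2.09   -1.1222  1.6881]
err 0.040 margin 0.03 sg 1 psi 0.20 [-1.1918  1.1426 -0.1615  2.09    1.0644 -1.601 ]
err 0.050 margin 0.03 sg 1 psi -0.20 [-1.2108  1.1607 -0.5737  2.09    1.3873 -2.0579]
err 0.091 margin 0.03 sg -1 psi -1.40 [ 0.0964  1.1323 -0.063   2.09   -0.991   1.5   ]
err 0.096 margin 0.03 sg -1 psi -0.80 [ 0.1264  1.1527 -0.6423  2.09   -1.4503  2.1292]
err 0.137 margin 0.03 sg 1 psi 0.40 [-1.169   1.1263 -0.0031  2.09    0.9459 -1.438 ]
err 0.166 margin 0.03 sg -1 psi 1.00 [-1.1891  0.9364 -0.924  -1.87    1.45   -1.7442]
err 0.175 margin 0.03 sg -1 psi 0.80 [-1.2236  0.9121 -1.0384 -1.87    1.3758 -1.8396]
```

```bash
cat >> pour.py <<'E'
def pose2(psi,dl,al,off=.035,z=.17,sag=SAG):
    R0=Ro.from_euler('z',psi).as_matrix();ax=R0@[np.cos(dl),np.sin(dl),0]
    R=Ro.from_rotvec(al*ax).as_matrix()@R0
    tilt=np.cross(ax,[0,0,1.])  # direction the normal leans to
    A=sag-off*tilt+[0,0,z]
    return T(R,A-R@[0,0,.026])
E
cat > se.py <<'E'
from pour import *
q0=np.array([-.4949,.4963,-1.1667,-.7167,.6562,-.7001])
out=[]
for dl in np.radians([0,30,60,90,120,150,180,210,240,270,300,330]):
  for psi in np.arange(-1.8,1.3,.3):
    q=q0;err=0;m=9;st=[]
    for al in np.radians([0,35,70,104]):
        q,e=ik(tool(pose2(psi,dl,al)),q);err=max(err,e);m=min(m,(q-LO).min(),(HI-q).min());st.append(q)
        if err>.05:break
    else: out.append((m,dl,psi,err,np.array(st)))
for o in sorted(out,key=lambda o:-o[0])[:6]:print("m %.2f dl %.0f psi %.2f err %.3f\n"%(o[0],np.degrees(o[1]),o[2],o[3]),o[4])
E
time python3 se.py
```

```text
m 0.56 dl 120 psi 0.30 err 0.000
 [[-1.2022  0.3106 -0.6212  0.5592  0.87   -1.4643]
 [-0.8415  0.0419 -0.5862  0.5614  0.212  -1.2294]
 [-0.3584  0.1078 -0.4603  0.7581 -0.5162 -0.9749]
 [-0.0536  0.4696 -0.2508  1.2522 -1.011  -0.5157]]
m 0.52 dl 120 psi 0.60 err 0.000
 [[-1.1773  0.5207 -0.2605  1.0309  0.8473 -1.8857]
 [-0.9186  0.1596 -0.438   0.6933  0.3359 -1.5999]
 [-0.4645  0.037  -0.5603  0.5421 -0.3793 -1.4001]
 [-0.0714  0.2422 -0.5926  0.5988 -1.0548 -1.1379]]
m 0.46 dl 60 psi -1.80 err 0.000
 [[ 0.0734  0.5995 -0.119   1.192  -0.8206  2.0232]
 [-0.1492  0.2095 -0.3702  0.756  -0.3698  1.7381]
 [-0.5708  0.0218 -0.5856  0.4766  0.3063  1.5606]
 [-0.9869  0.1614 -0.7298  0.305   1.0193  1.4146]]
m 0.45 dl 60 psi -1.20 err 0.000
 [[ 0.1005  0.1843 -0.8334  0.2435 -0.83    1.1641]
 [-0.3202 -0.0146 -0.6501  0.5127 -0.1081  0.9881]
 [-0.7738  0.1699 -0.3775  0.9136  0.559   0.7125]
 [-1.0173  0.5919 -0.0633  1.5344  0.929   0.2556]]
m 0.43 dl 60 psi -1.50 err 0.000
 [[ 0.1163  0.3916 -0.4843  0.7473 -0.8715  1.6416]
 [-0.2039  0.0836 -0.5367  0.6021 -0.2667  1.3804]
 [-0.6866  0.0735 -0.5084  0.6616  0.4735  1.1478]
 [-1.0291  0.3811 -0.3826  1.0196  1.0485  0.7382]]
m 0.42 dl 90 psi 0.90 err 0.000
 [[-1.1311  0.7048  0.0718  1.426   0.7557 -2.2273]
 [-0.8724  0.4163  0.0129  1.2222  0.2561 -1.7782]
 [-0.4864  0.4043  0.0711  1.3054 -0.3427 -1.373 ]
 [-0.1854  0.6808  0.2385  1.7006 -0.7967 -0.8371]]
real	0m7.523s
user	0m7.990s
sys	0m0.084s
```

Run:
```python
from pour import *
PS,DL=.36,np.radians(120)
q=np.array([-.4949,.4963,-1.1667,-.7167,.6562,-.7001])
def wr(q): M=fk(q,K);w=M[:3,3]-K[5]*M[:3,2];return w
W1=Tp0.copy();W1[2,3]+=.04
P0=pose2(PS,DL,0)
W2=T(Ro.from_euler('z',.39).as_matrix(),np.r_[.5*(c0+P0[:3,3])[:2],.115])
seq=[("W0",Tp0),("W1",W1),("W2",W2)]+[("a%d"%a,pose2(PS,DL,np.radians(a))) for a in(0,26,52,78,104)]
for n,p in seq:
    M=tool(p);q,e=ik(M,q);print(n,"pan",p[:3,3],"tcp",M[:3,3],"q",q,"j5 at",wr(q),"e %.3f"%e)
A=cur()
for n,p in seq[1:4]+[("pour",pose2(PS,DL,np.radians(104)))]:
    A=plan(A,tool(p),n,dict(W1=4,W2=9,a0=9).get(n,16))
```

```text
W0 pan [ 0.6257 -0.0356  0.009 ] tcp [ 0.5451 -0.0721  0.0232] q [-0.4949  0.4963 -1.1668 -0.7168  0.6562 -0.7001] j5 at [ 0.3217 -0.1736  0.2291] e 0.000
W1 pan [ 0.6257 -0.0356  0.049 ] tcp [ 0.5451 -0.0721  0.0632] q [-0.4949  0.3691 -1.1243 -0.5471  0.6562 -0.7001] j5 at [ 0.3217 -0.1736  0.2691] e 0.000
W2 pan [ 0.5562 -0.1843  0.115 ] tcp [ 0.4744 -0.2179  0.1292] q [-0.8994  0.2403 -0.8717  0.1408  0.8275 -1.1479] j5 at [ 0.2476 -0.3116  0.3351] e 0.000
a0 pan [ 0.4868 -0.3331  0.144 ] tcp [ 0.404  -0.3642  0.1582] q [-1.2017  0.3528 -0.5502  0.6589  0.8726 -1.5567] j5 at [ 0.1745 -0.451   0.3641] e 0.000
a26 pan [ 0.4796 -0.3419  0.1466] tcp [ 0.4056 -0.3622  0.193 ] q [-0.9728  0.1125 -0.567   0.5819  0.4223 -1.3632] j5 at [ 0.247  -0.3626  0.4713] e 0.000
a52 pan [ 0.4738 -0.3489  0.154 ] tcp [ 0.4168 -0.3486  0.2231] q [-0.625   0.0314 -0.5343  0.6175 -0.1216 -1.197 ] j5 at [ 0.342  -0.2468  0.5175] e 0.000
a78 pan [ 0.4707 -0.3527  0.1646] tcp [ 0.4352 -0.3262  0.2425] q [-0.281   0.1445 -0.4547  0.7737 -0.6456 -0.9884] j5 at [ 0.4403 -0.1271  0.4934] e 0.000
a104 pan [ 0.4708 -0.3526  0.1763] tcp [ 0.4571 -0.2995  0.2472] q [-0.0529  0.4256 -0.316   1.1402 -1.0317 -0.6222] j5 at [ 0.5219 -0.0276  0.4038] e 0.000
W1 n 4 row [-0.191, 0.001, -0.161] [0.0, 0.0, 0.0] zmin 0.023
W2 n 9 row [0.079, -0.293, -0.38] [0.021, -0.0, 0.018] zmin 0.063
a0 n 9 row [0.151, -0.306, -0.306] [0.018, -0.0, 0.015] zmin 0.129
pour n 16 row [-0.156, -0.01, -0.155] [0.262, 0.704, -0.31] zmin 0.158
```

>>> send_rows:
  motion:
    - [[-0.19,0,-0.16],[0,0,0],0]
    - [[-0.19,0,-0.16],[0,0,0],0]
    - [[-0.19,0,-0.16],[0,0,0],0]
    - [[-0.19,0,-0.16],[0,0,0],0]
    - [[0,0,0],[0,0,0],0]

```text
time_s: 6.95
tool_pos: [0.545, -0.0724, 0.0628]
ee_rot: [-0.191, 0.886, 0.089, 0.412]
ft_force: [-0.9, -0.5, -2.2]
finger_gap: 0.0131
finger_force: 68.2
```

Run:
```python
from h import *
show()
s=manip.capture("scene");cv2.imwrite("pics/l1.png",cv2.resize(s["pixels"][170:330,240:420,::-1],None,fx=3,fy=3,interpolation=cv2.INTER_CUBIC))
```

```text
t 6.95 q [-0.4946  0.3691 -1.1239 -0.5461  0.6542 -0.7003] p [ 0.545  -0.0724  0.0628] z [ 0.6969  0.3155 -0.6441] y [-0.4116  0.9114  0.0012] F [-0.9242 -0.5262 -2.1933] gap 0.01311181925034075
```

View pics/l1.png

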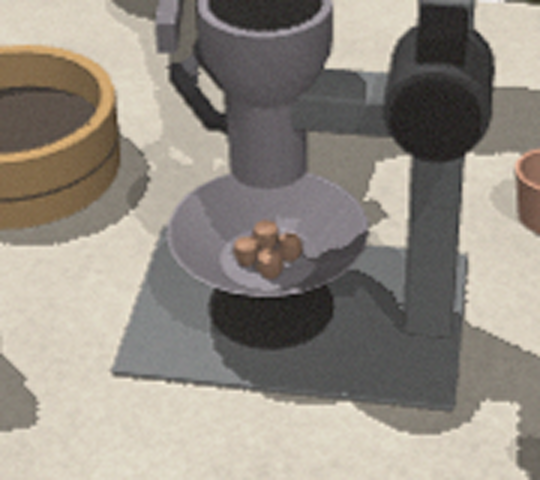

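The pan is lifted level with four lumps at (268,248) in the crop, and the black pad is visible below it at about (271,310). Moving on.

>>> send_rows:
  motion:
    - [[0.04,-0.15,-0.19],[0.01,0,0.01],0]
    - [[0.08,-0.293,-0.38],[0.021,0,0.018],0]
    - [[0.08,-0.293,-0.38],[0.021,0,0.018],0]
    - [[0.08,-0.293,-0.38],[0.021,0,0.018],0]
    - [[0.08,-0.293,-0.38],[0.021,0,0.018],0]
    - [[0.08,-0.293,-0.38],[0.021,0,0.018],0]
    - [[0.08,-0.293,-0.38],[0.021,0,0.018],0]
    - [[0.08,-0.293,-0.38],[0.021,0,0.018],0]
    - [[0.08,-0.293,-0.38],[0.021,0,0.018],0]
    - [[0.15,-0.306,-0.306],[0.018,0,0.015],0]
    - [[0.15,-0.306,-0.306],[0.018,0,0.015],0]
    - [[0.15,-0.306,-0.306],[0.018,0,0.015],0]
    - [[0.15,-0.306,-0.306],[0.018,0,0.015],0]
    - [[0.15,-0.306,-0.306],[0.018,0,0.015],0]
    - [[0.15,-0.306,-0.306],[0.018,0,0.015],0]
    - [[0.15,-0.306,-0.306],[0.018,0,0.015],0]
    - [[0.15,-0.306,-0.306],[0.018,0,0.015],0]
    - [[0.15,-0.306,-0.306],[0.018,0,0.015],0]
    - [[0.03,-0.15,-0.19],[0.01,0,0.01],0]
    - [[0,0,0],[0,0,0],0]

```text
time_s: 9.0
tool_pos: [0.4038, -0.3662, 0.1565]
ee_rot: [-0.161, 0.892, 0.076, 0.414]
ft_force: [-0.1, 0.5, -1.4]
finger_gap: 0.013
finger_force: 68.4
```

Run:
```python
from pour import *
show()
PS,DL=.36,np.radians(120)
A=plan(cur(),tool(pose2(PS,DL,0)),"fix",2)
plan(cur(),tool(pose2(PS,DL,np.radians(104))),"pour direct",16)
s=manip.capture("scene");t=manip.capture("top");pickle.dump((s,t),open("c3.pkl","wb"))
# pad, black disc on plate, seen bare in both views (z .009)
for c,n,u0,v0,u1,v1 in((s,"S",300,240,365,300),(t,"T",270,120,330,185)):
    a=c["pixels"][v0:v1,u0:u1].max(2); m=(a<32).astype(np.uint8)
    k,l,st,ce=cv2.connectedComponentsWithStats(m)
    for i in range(1,k):
        if st[i,4]>60:
            x,y,w,h_,_=st[i];print(n,st[i],"ctr",onz(c,u0+x+w/2-.5,v0+y+h_/2-.5,.009),"L",onz(c,u0+x,v0+y+h_/2,.009),"R",onz(c,u0+x+w-1,v0+y+h_/2,.009))
```

```text
t 9.0 q [-1.2024  0.3566 -0.5471  0.6588  0.8697 -1.5563] p [ 0.4038 -0.3662  0.1565] z [ 0.7148  0.2702 -0.645 ] y [-0.3513  0.9362  0.0028] F [-0.0536  0.528  -1.3694] gap 0.013039101614608535
fix n 2 row [-0.023, 0.022, -0.005] [-0.0, -0.011, -0.005] zmin 0.157
pour direct n 16 row [-0.158, -0.009, -0.158] [0.263, 0.702, -0.31] zmin 0.157
T [  9   0  30  17 422] ctr [ 0.7101 -0.0229  0.009 ] L [0.7109 0.0212 0.009 ] R [ 0.7061 -0.0669  0.009 ]
T [ 14  22  30  28 576] ctr [ 0.6223 -0.0342  0.009 ] L [0.6231 0.0093 0.009 ] R [ 0.6183 -0.0777  0.009 ]
```

>>> send_rows:
  motion:
    - [[-0.158,-0.01,-0.158],[0.263,0.702,-0.31],0]
    - [[-0.158,-0.01,-0.158],[0.263,0.702,-0.31],0]
    - [[-0.158,-0.01,-0.158],[0.263,0.702,-0.31],0]
    - [[-0.158,-0.01,-0.158],[0.263,0.702,-0.31],0]
    - [[-0.158,-0.01,-0.158],[0.263,0.702,-0.31],0]
    - [[-0.158,-0.01,-0.158],[0.263,0.702,-0.31],0]
    - [[-0.158,-0.01,-0.158],[0.263,0.702,-0.31],0]
    - [[-0.158,-0.01,-0.158],[0.263,0.702,-0.31],0]
    - [[-0.158,-0.01,-0.158],[0.263,0.702,-0.31],0]
    - [[-0.158,-0.01,-0.158],[0.263,0.702,-0.31],0]
    - [[-0.158,-0.01,-0.158],[0.263,0.702,-0.31],0]
    - [[-0.158,-0.01,-0.158],[0.263,0.702,-0.31],0]
    - [[-0.158,-0.01,-0.158],[0.263,0.702,-0.31],0]
    - [[-0.158,-0.01,-0.158],[0.263,0.702,-0.31],0]
    - [[-0.158,-0.01,-0.158],[0.263,0.702,-0.31],0]
    - [[-0.158,-0.01,-0.158],[0.263,0.702,-0.31],0]
    - [[0,0,0],[0,0,0],0]
    - [[0,0,0],[0,0,0],0]
    - [[0,0,0],[0,0,0],0]
    - [[0,0,0],[0,0,0],0]

```text
time_s: 11.1
tool_pos: [0.457, -0.299, 0.2499]
ee_rot: [-0.314, 0.805, -0.415, -0.286]
ft_force: [0.0, 0.6, -0.7]
finger_gap: 0.0134
finger_force: 68.6
```

Run:
```python
from pour import *
show()
PS,DL=.36,np.radians(120)
Q=tool(pose2(PS,DL,0));plan(cur(),tool(pose2(PS,DL,np.radians(104))),"fix",2);plan(cur(),Q,"back",16)
s=manip.capture("scene");t=manip.capture("top");pickle.dump((s,t),open("c4.pkl","wb"))
a=cv2.resize(s["pixels"][140:310,170:400,::-1],None,fx=2,fy=2,interpolation=cv2.INTER_CUBIC)
b=cv2.resize(t["pixels"][85:255,260:430,::-1],None,fx=2,fy=2,interpolation=cv2.INTER_CUBIC)
cv2.imwrite("pics/q1.png",np.hstack([a,b]))
```

```text
t 11.1 q [-0.0525  0.4196 -0.3148  1.1416 -1.0296 -0.6222] p [ 0.457  -0.299   0.2499] z [-0.1996 -0.8478 -0.4913] y [-0.7422  0.4582 -0.4891] F [ 0.0213  0.5892 -0.7264] gap 0.013357032723662789
fix n 2 row [-0.023, 0.013, 0.022] [-0.001, 0.013, -0.017] zmin 0.247
back n 16 row [0.14, 0.024, 0.173] [-0.263, -0.701, 0.309] zmin 0.158
```

View pics/q1.png

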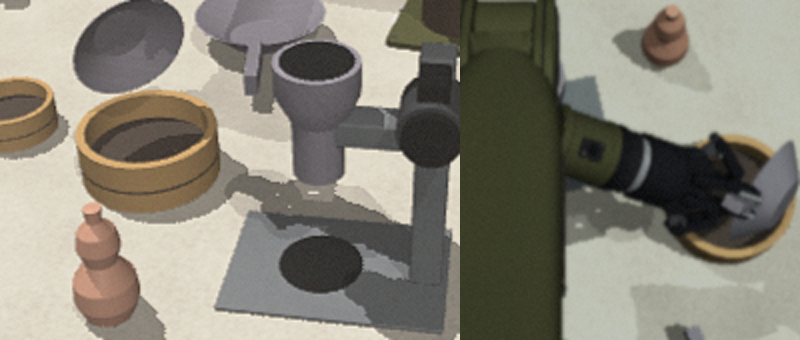

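The pan, at crop (130,45), is empty. No lumps lie on the table, and the bare pad shows at crop (321,264). I right the pan, then check the saggar from the top view and measure the pad.

>>> send_rows:
  motion:
    - [[0.14,0.024,0.173],[-0.263,-0.701,0.309],0]
    - [[0.14,0.024,0.173],[-0.263,-0.701,0.309],0]
    - [[0.14,0.024,0.173],[-0.263,-0.701,0.309],0]
    - [[0.14,0.024,0.173],[-0.263,-0.701,0.309],0]
    - [[0.14,0.024,0.173],[-0.263,-0.701,0.309],0]
    - [[0.14,0.024,0.173],[-0.263,-0.701,0.309],0]
    - [[0.14,0.024,0.173],[-0.263,-0.701,0.309],0]
    - [[0.14,0.024,0.173],[-0.263,-0.701,0.309],0]
    - [[0.14,0.024,0.173],[-0.263,-0.701,0.309],0]
    - [[0.14,0.024,0.173],[-0.263,-0.701,0.309],0]
    - [[0.14,0.024,0.173],[-0.263,-0.701,0.309],0]
    - [[0.14,0.024,0.173],[-0.263,-0.701,0.309],0]
    - [[0.14,0.024,0.173],[-0.263,-0.701,0.309],0]
    - [[0.14,0.024,0.173],[-0.263,-0.701,0.309],0]
    - [[0.14,0.024,0.173],[-0.263,-0.701,0.309],0]
    - [[0.14,0.024,0.173],[-0.263,-0.701,0.309],0]
    - [[0,0,0],[0,0,0],0]

```text
time_s: 12.9
tool_pos: [0.4017, -0.3646, 0.1537]
ee_rot: [-0.16, 0.894, 0.078, 0.412]
ft_force: [-0.3, 0.6, -0.9]
finger_gap: 0.0133
finger_force: 68.6
```

Run:
```python
from pour import *
show()
d0=pickle.load(open("c0.pkl","rb"));s=manip.capture("scene");t=manip.capture("top")
def fit(c,n,u0,v0,u1,v1,z,th):
    m=(c["pixels"][v0:v1,u0:u1].max(2)<th).astype(np.uint8)
    k=max(cv2.findContours(m,0,cv2.CHAIN_APPROX_NONE)[0],key=len);e=cv2.fitEllipse(cv2.convexHull(k)+np.array([u0,v0]))
    print(n,e,onz(c,*e[0],z))
for th in(45,55,65): fit(s,"padS",300,250,362,295,.009,th)
print("expected px size S at R48:",[proj(s,np.array([.626,-.034,.009])+v) for v in([0,.048,0],[0,-.048,0],[.048,0,0],[-.048,0,0])])
b=cv2.resize(t["pixels"][85:255,240:440,::-1],None,fx=3,fy=3,interpolation=cv2.INTER_CUBIC)
cv2.imwrite("pics/r1.png",b)
# pan rim now, scene+top: for the pan-in-hand offset
W1=Tp0.copy();W1[2,3]+=.04
P0=pose2(.36,2.0944,0);W2=T(Ro.from_euler('z',.39).as_matrix(),np.r_[.5*(c0+P0[:3,3])[:2],.115])
A=plan(cur(),tool(W2),"W2",10);plan(A,tool(W1),"W1",10)
```

```text
t 12.9 q [-1.2035  0.3576 -0.5516  0.6579  0.8652 -1.5553] p [ 0.4017 -0.3646  0.1537] z [ 0.7113  0.2711 -0.6485] y [-0.3497  0.9368  0.0081] F [-0.3402  0.5898 -0.9283] gap 0.013275079477900763
padS ((344.8434753417969, 278.1849365234375), (4.199853420257568, 10.469250679016113), 49.47810745239258) [0.6387 0.0049 0.009 ]
padS ((330.4007263183594, 271.462890625), (27.461898803710938, 40.494834899902344), 89.50450897216797) [ 0.6272 -0.0331  0.009 ]
padS ((330.266357421875, 271.4887390136719), (27.906431198120117, 41.072967529296875), 89.28813171386719) [ 0.6273 -0.0334  0.009 ]
expected px size S at R48: [array([350.3153, 275.3424]), array([310.512 , 266.8737]), array([323.3253, 285.0138]), array([336.5966, 258.0042])]
W2 n 10 row [-0.14, 0.276, 0.273] [-0.017, -0.005, -0.014] zmin 0.129
W1 n 10 row [-0.07, 0.265, 0.341] [-0.019, 0.0, -0.016] zmin 0.063
```

View pics/r1.png

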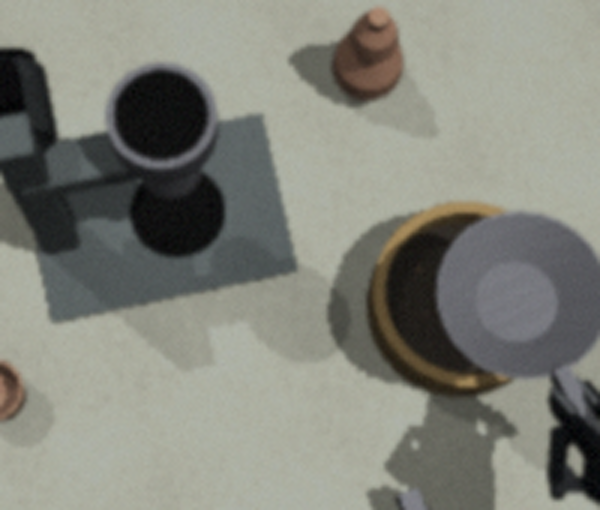

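>>> send_rows:
  motion:
    - [[-0.14,0.276,0.273],[-0.017,-0.005,-0.014],0]
    - [[-0.14,0.276,0.273],[-0.017,-0.005,-0.014],0]
    - [[-0.14,0.276,0.273],[-0.017,-0.005,-0.014],0]
    - [[-0.14,0.276,0.273],[-0.017,-0.005,-0.014],0]
    - [[-0.14,0.276,0.273],[-0.017,-0.005,-0.014],0]
    - [[-0.14,0.276,0.273],[-0.017,-0.005,-0.014],0]
    - [[-0.14,0.276,0.273],[-0.017,-0.005,-0.014],0]
    - [[-0.14,0.276,0.273],[-0.017,-0.005,-0.014],0]
    - [[-0.14,0.276,0.273],[-0.017,-0.005,-0.014],0]
    - [[-0.14,0.276,0.273],[-0.017,-0.005,-0.014],0]
    - [[0,0,0],[0,0,0],0]

```text
time_s: 14.1
tool_pos: [0.4753, -0.2145, 0.1313]
ee_rot: [-0.178, 0.888, 0.083, 0.416]
ft_force: [0.1, -0.2, -0.8]
finger_gap: 0.0131
finger_force: 68.7
```

Run:
```python
from pour import *
show()
t=manip.capture("top");w=manip.capture("wrist");s=manip.capture("scene")
b=t["pixels"][140:225,335:455,::-1].astype(float)
b=np.clip(b*2.2,0,255).astype(np.uint8)
cv2.imwrite("pics/r2.png",cv2.resize(b,None,fx=5,fy=5,interpolation=cv2.INTER_CUBIC))
W1=Tp0.copy();W1[2,3]+=.04
plan(cur(),tool(W1),"W1",10)
```

```text
t 14.1 q [-0.8941  0.2352 -0.8736  0.1408  0.8291 -1.1483] p [ 0.4753 -0.2145  0.1313] z [ 0.7084  0.2954 -0.641 ] y [-0.3857  0.9226 -0.0011] F [ 0.0949 -0.1808 -0.8355] gap 0.013107335705463121
W1 n 10 row [-0.064, 0.265, 0.342] [-0.019, 0.002, -0.013] zmin 0.063
```

View pics/r2.png

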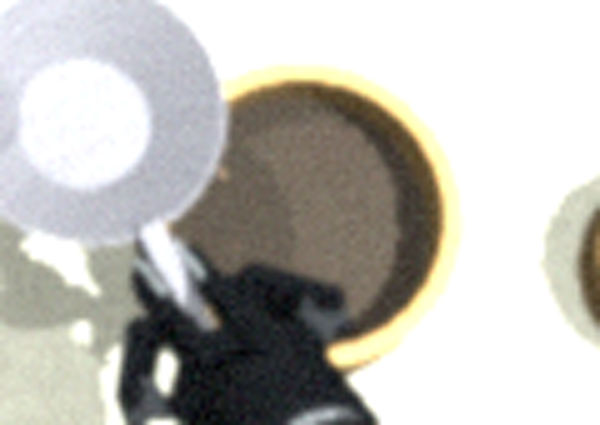

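The boosted view shows the saggar's right half with no lumps. There is a small orange spot at (222,172) by the left wall, partly hidden by the pan. My picture allowance is used up, so I'll check numerically once the pan has moved on.

>>> send_rows:
  motion:
    - [[-0.064,0.265,0.342],[-0.019,0.002,-0.013],0]
    - [[-0.064,0.265,0.342],[-0.019,0.002,-0.013],0]
    - [[-0.064,0.265,0.342],[-0.019,0.002,-0.013],0]
    - [[-0.064,0.265,0.342],[-0.019,0.002,-0.013],0]
    - [[-0.064,0.265,0.342],[-0.019,0.002,-0.013],0]
    - [[-0.064,0.265,0.342],[-0.019,0.002,-0.013],0]
    - [[-0.064,0.265,0.342],[-0.019,0.002,-0.013],0]
    - [[-0.064,0.265,0.342],[-0.019,0.002,-0.013],0]
    - [[-0.064,0.265,0.342],[-0.019,0.002,-0.013],0]
    - [[-0.064,0.265,0.342],[-0.019,0.002,-0.013],0]
    - [[0,0,0],[0,0,0],0]

```text
time_s: 15.35
tool_pos: [0.5447, -0.0707, 0.0617]
ee_rot: [-0.19, 0.886, 0.092, 0.412]
ft_force: [-0.4, 0.4, -0.6]
finger_gap: 0.0129
finger_force: 68.7
```

```bash
cat > lumps.py <<'E'
from h import *
d0=pickle.load(open("c0.pkl","rb"))
for n in("top","scene"):
    c=manip.capture(n);a=c["pixels"].astype(int);b=d0[n]["pixels"].astype(int)
    # lump colour: clearly red over blue, not there at the start
    f=lambda x:cv2.GaussianBlur((x[:,:,0]-x[:,:,2]).astype(np.float32)/(x.mean(2)+8).astype(np.float32),(3,3),0)
    for nm,D in(("gain",f(a)-f(b)),("loss",f(b)-f(a))):
        m=((D>.22)&((a if nm=="gain" else b).max(2)>35)).astype(np.uint8)
        k,l,st,ce=cv2.connectedComponentsWithStats(m)
        for i in range(1,k):
            if st[i,4]>=5: print(n,nm,st[i],onz(c,*ce[i],.02)[:2],(a if nm=="gain" else b)[l==i].mean(0).round())
    pickle.dump(c,open(f"now_{n}.pkl","wb"))
E
python3 lumps.py
python3 - <<'E'
from pour import *
show();plan(cur(),tool(Tp0),"down",5)
E
```

```text
top gain [330   0   2   3   5] [ 1.1289 -0.1601] [61.  5.  6.]
top gain [587   0   3   4   9] [ 1.0832 -0.9863] [49.  5.  4.]
top gain [228   4   3   2   5] [1.1354 0.1653] [62.  7.  5.]
top gain [28  6  3  3  6] [1.1624 0.8079] [54.  6.  5.]
top gain [23  8  3  3  7] [1.1544 0.8237] [54.  6.  6.]
top gain [329 209  28  17 256] [ 0.4269 -0.1508] [45. 47. 30.]
top gain [348 232  34  28 457] [ 0.3403 -0.2053] [43. 45. 29.]
top gain [ 206  246   61   90 2379] [0.237  0.1638] [57. 60. 38.]
top gain [335 250   5   8  17] [ 0.3226 -0.1319] [44. 46. 30.]
top gain [341 254   9   5  22] [ 0.3152 -0.1497] [40. 42. 27.]
top gain [ 234  260   62   89 2402] [0.1995 0.0779] [58. 60. 39.]
top gain [361 260   7   7  19] [ 0.292  -0.2063] [38. 40. 25.]
top gain [ 272  276  137  124 7989] [ 0.0946 -0.1462] [57. 60. 39.]
top gain [ 16 348   3   3   5] [0.1124 0.756 ] [134. 135. 122.]
top gain [278 351  41  10 194] [ 0.0559 -0.0075] [51. 54. 34.]
top gain [ 11 355   3   4   8] [0.0939 0.7691] [133. 133. 122.]
top gain [ 23 354   5  10  15] [0.0872 0.7324] [137. 139. 126.]
top gain [ 72 363   4   3   8] 
[... 3941 characters left out ...]
 [-1.054  -0.2108] [84. 60. 42.]
scene loss [338  48  22  33 420] [-0.7051 -0.3882] [109.  85.  61.]
scene loss [373  65  12  20 141] [-0.6352 -0.2301] [104.  75.  51.]
scene loss [448  72   3   3   8] [-0.7496  0.0598] [96. 77. 51.]
scene loss [444  76   4   5  13] [-0.6787  0.0535] [132. 106.  70.]
scene loss [436  83  20  38 509] [-0.4372  0.0871] [99. 80. 54.]
scene loss [319 257  22  18 237] [ 0.6191 -0.0378] [134. 106.  88.]
t 15.45 q [-0.4959  0.3719 -1.1245 -0.548   0.658  -0.6993] p [ 0.5448 -0.072   0.0622] z [ 0.6967  0.3183 -0.6429] y [-0.4118  0.9113  0.005 ] F [-0.1287 -0.0215 -1.2168] gap 0.013509098161386169
down n 5 row [0.148, -0.002, 0.126] [0.002, -0.0, -0.004] zmin 0.023
```

No lump-coloured change shows anywhere outside the saggar. Next: the brightness change inside it.

Run:
```python
from h import *
d0=pickle.load(open("c0.pkl","rb"))
for n,(u0,v0,u1,v1) in dict(top=(362,150,430,218),scene=(205,182,285,245)).items():
    c=pickle.load(open(f"now_{n}.pkl","rb"));a=cv2.GaussianBlur(c["pixels"],(3,3),0)[v0:v1,u0:u1].astype(int);b=cv2.GaussianBlur(d0[n]["pixels"],(3,3),0)[v0:v1,u0:u1].astype(int)
    D=(a-b).sum(2);print(n,"noise",D.std())
    for sg in(1,-1):
        k,l,st,ce=cv2.connectedComponentsWithStats((sg*D>24).astype(np.uint8))
        for i in range(1,k):
            if st[i,4]>6:print(n,sg,st[i]+[u0,v0,0,0,0],onz(c,*(ce[i]+[u0,v0]),.022)[:2]-SAG[:2],a[l==i].mean(0).round(),b[l==i].mean(0).round())
```

```text
top noise 24.3049206009704
top 1 [ 362  150   68   68 4323] [ 0.0083 -0.0065] [106.  99.  83.] [86. 80. 67.]
scene noise 8.14113457744373
scene 1 [ 205  182   80   63 1514] [-0.0598 -0.0527] [209. 191. 165.] [197. 180. 155.]
scene 1 [278 232   5   3   9] [0.0355 0.113 ] [133. 128. 118.] [125. 119. 109.]
scene 1 [271 236  14   9  46] [0.068  0.1232] [169. 162. 148.] [158. 151. 139.]
```

Run:
```python
from h import *
d0=pickle.load(open("c0.pkl","rb"))
for n,(u0,v0,u1,v1) in dict(top=(366,154,427,215),scene=(209,190,281,232)).items():
    c=pickle.load(open(f"now_{n}.pkl","rb"));g=lambda x:cv2.GaussianBlur(x,(3,3),0)[v0:v1,u0:u1].astype(float)+6
    a,b=g(c["pixels"]),g(d0[n]["pixels"]);r=np.log(a/b).mean(2);r-=np.median(r)
    print(n,"std",r.std())
    m=cv2.resize(r*100,((u1-u0)//3,(v1-v0)//3),interpolation=cv2.INTER_AREA)
    for row in m:print(' '.join('%3d'%x for x in row))
```

```text
top std 0.020060049243376937
 -1  -1  -1  -1  -1  -1   0   0   0   0   0   0   0   0   0  -1  -1  -1  -1  -1
  0   0   0   0   0   0   0   2   1   0   0   0  -2   0   0  -1  -1  -1  -1   0
  0   0   0   0   1   2   1   0   1   0   1   0   0   0   0   0   0  -1  -1  -1
  0   0   0  -1  -1   0   2   0   0   1   0   0   0   0   0  -1   0   0  -1  -1
  0   0   0   0   0   1   0   2   0   0   0   2   2   1  -1  -1   0   0   0  -1
  0   0   0   1   2   0   0   1  -1   0   0   1   1   1  -1  -2   0   0  -1   0
  0   0   0   2  14   2   0   2   1   1   0   0   1   0   0   1   3   0   0   0
  0   1   0   0   5   0   0   0   0   0   0   0   0  -1   0   1   5  -1   0   0
  0   1   1   0   0   0   1   0   0   0   1   1   0   0   2   2   1   0   2   0
  0   0   1   0   1   2   0   0   1   0   0   0   0   1   3   1   2   2   0   0
  0   0   0   0   0   0   1   1   0   0   0   2   0   1   2   0   4   4   1   0
  0   1   0   0   2   3   2   1   2   0   0   4   0   1   0   0   3   3   2   0
  0   0   0   0   0   1   0   0   0   1   1   1   2   1   0   0  -1  -2   0   0
  1   0   0  -1   0   0   1   0
[... 1203 characters left out ...]
   0   0   0   0   0   0   0
  0   0   0   1   0   0   0   1   1   0   0   0   0  -2   1   0   0   0   0   0   0  -1   0   0
  0   0   0   2   0   0   1   1   0   1   1   1   1   0   0   0   1   0   0   0   0   0   0   0
  0   0   0   0   0   0   0   0   0   1   0   1   0   0   0  -1   0   0   0   0   0   0   0   0
  0   0   0   0   0   0   0   0   0   0   0   0   0   0   0   0   0   0   0   0   0  -1   0   0
  0  -1   0   0   0   0   0   0   0   0   0   0   0   0   1   0   0   0   0   0  -1   0   0   0
  0   0   0   0   0   0   0   0   0   1   0   0   0   0   0   0   0   0   0   0   0   0   0   0
  0   0   0   0   0   0   0   0   0   0   0   0   0   0  -1   0   0   0   1   0   0   0   0   0
```

Run:
```python
from h import *
d0=pickle.load(open("c0.pkl","rb"))
for n,(u0,v0,u1,v1) in dict(top=(60,60,600,250),scene=(0,110,640,400)).items():
    c=pickle.load(open(f"now_{n}.pkl","rb"))
    f=lambda x:cv2.GaussianBlur((x[:,:,0].astype(int)-x[:,:,2]).astype(np.float32),(5,5),0)/cv2.GaussianBlur(x.mean(2).astype(np.float32)+8,(5,5),0)
    D=f(c["pixels"])-f(d0[n]["pixels"]);D=D[v0:v1,u0:u1];print(n,"std",D.std())
    for sg in(1,-1):
        k,l,st,ce=cv2.connectedComponentsWithStats((sg*D>.07).astype(np.uint8))
        for i in range(1,k):
            if st[i,4]>=6:print(sg,st[i]+[u0,v0,0,0,0],onz(c,*(ce[i]+[u0,v0]),.01)[:2],"%.2f"%np.abs(D[l==i]).max(),c["pixels"][v0:v1,u0:u1][l==i].mean(0).round())
t=pickle.load(open("now_top.pkl","rb"));print(t["pixels"][168:182,370:392].sum(2))
print(d0["top"]["pixels"][168:182,370:392].sum(2))
```

```text
top std 0.03269008
1 [239 118   3   3   7] [0.7486 0.1396] 0.11 [13. 12. 14.]
1 [284 121   4   4  11] [0.7286 0.0017] 0.12 [17. 16. 16.]
1 [ 328  207   55   43 1260] [ 0.3859 -0.1751] 0.31 [39. 41. 27.]
1 [240 244  22   6  76] [0.3551 0.118 ] 0.23 [36. 37. 25.]
-1 [236 111   7   5  22] [0.766  0.1427] 0.13 [12. 13. 14.]
-1 [291 147  17  16 182] [ 0.6245 -0.0379] 0.46 [112. 113. 119.]
-1 [ 302  176   45   43 1073] [ 0.4974 -0.1071] 0.28 [20. 21. 23.]
-1 [357 225  21  13 139] [ 0.3838 -0.2197] 0.15 [20. 20. 21.]
scene std 0.026238134
1 [293 110  44  37 998] [-0.0964 -0.3274] 0.32 [77. 75. 55.]
1 [381 110  25   6  96] [-0.2912 -0.0848] 0.22 [55. 53. 39.]
1 [420 110  17  14 149] [-0.2906  0.047 ] 0.25 [52. 50. 37.]
1 [574 110   6   4  19] [-0.4852  0.5621] 0.48 [125. 101.  69.]
1 [615 110  10  12  87] [-0.4916  0.7068] 0.65 [96. 68. 46.]
1 [312 268  37  14 215] [ 0.6423 -0.0363] 0.10 [42. 40. 38.]
-1 [437 110  16  14 152] [-0.3128  0.0945] 0.44 [51. 48. 40.]
-1 [323 153   9   6  32] [ 0.1119 -0.2123] 0.12 [67. 65. 65.]
-1 [298 189  18  24 125] [ 0.3664 -0.1949] 0.13 [61. 60. 61.]
-1 [298
[... 2093 characters left out ...]
0 122 121 126 126 121 128 130
  123 133 123 119]
 [130 119 109 105 107 110 121 115 122 124 124 122 132 127 129 124 134 122
  128 131 124 136]
 [119 103 112 113 112 110 118 126 124 131 128 127 135 127 126 132 132 132
  128 132 130 124]
 [123 110 107 121 116 117 122 133 127 129 133 129 131 131 126 120 129 134
  129 125 128 132]
 [112 102 103 111 109 118 122 127 127 127 122 128 134 133 127 119 128 127
  131 131 134 128]
 [109 108 106 113 106 122 137 136 126 129 132 132 128 132 131 131 129 135
  126 132 127 134]
 [115 112 111 108 117 120 135 127 124 129 129 131 121 133 117 126 135 115
  130 133 121 134]
 [118 112 114 112 120 126 136 130 123 130 133 118 133 129 122 122 134 127
  136 133 120 129]]
```

Only one small changed spot shows in the saggar, so a wrist-camera check of it is needed. I set the pan down first.

>>> send_rows:
  motion:
    - [[0.148,0,0.126],[0,0,0],0]
    - [[0.148,0,0.126],[0,0,0],0]
    - [[0.148,0,0.126],[0,0,0],0]
    - [[0.148,0,0.126],[0,0,0],0]
    - [[0.148,0,0.126],[0,0,0],0]
    - [[0,0,0],[0,0,0],0]
    - [[0,0,0],[0,0,0],0]

```text
time_s: 16.15
tool_pos: [0.5452, -0.0724, 0.0236]
ee_rot: [-0.189, 0.886, 0.091, 0.413]
ft_force: [-0.0, -0.6, -1.3]
finger_gap: 0.0133
finger_force: 68.7
```

```bash
cat > panpos.py <<'E'
from h import *
d0=pickle.load(open("c0.pkl","rb"))
def rim(c,tag):
    o=[]
    for n in range(1):
        g=cv2.GaussianBlur(c["pixels"],(3,3),0).astype(int)
        # front rim: edge points along rays from the rim centre (scene view), compared with start
        return g
s=manip.capture("scene");pickle.dump(s,open("now_scene.pkl","wb"))
E=lambda c:cv2.Sobel(cv2.cvtColor(c["pixels"],cv2.COLOR_RGB2GRAY).astype(np.float32),cv2.CV_32F,0,1)+0
a,b=E(d0["scene"]),E(s)
for nm,(u0,v0,u1,v1) in dict(frontrim=(300,268,360,290),leftrim=(294,245,312,275),rightrim=(350,240,366,275)).items():
    f=(lambda c:cv2.cvtColor(c["pixels"],cv2.COLOR_RGB2GRAY))
    t=f(d0["scene"])[v0:v1,u0:u1];r=cv2.matchTemplate(f(s)[v0-8:v1+8,u0-8:u1+8],t,cv2.TM_CCOEFF_NORMED)
    i=np.unravel_index(r.argmax(),r.shape);sub=lambda a,b,c:(a-c)/(2*(a-2*b+c)) 
    y,x=i;dx=x-8+sub(r[y,x-1],r[y,x],r[y,x+1]) if 0<x<16 else x-8;dy=y-8+sub(r[y-1,x],r[y,x],r[y+1,x]) if 0<y<16 else y-8
    print(nm,"shift px %.2f %.2f score %.2f"%(dx,dy,r.max()))
p=proj(s,[.6265,-.0335,.043]);print("per-px",(onz(s,p[0]+1,p[1],.043)-onz(s,*p,.043)),(onz(s,p[0],p[1]+1,.043)-onz(s,*p,.043)))
show()
E
python3 panpos.py
```

```text
frontrim shift px -0.49 -0.02 score 0.84
leftrim shift px -0.26 -0.09 score 0.90
rightrim shift px 0.05 0.49 score 0.88
per-px [-0.0007  0.0021  0.    ] [0.0032 0.0011 0.    ]
t 16.2 q [-0.4957  0.495  -1.1659 -0.7141  0.6573 -0.6978] p [ 0.5451 -0.0722  0.0237] z [ 0.6975  0.3175 -0.6425] y [-0.4108  0.9117  0.0046] F [-0.0153 -0.3471 -0.1762] gap 0.013053688668576958
```

>>> send_rows:
  motion:
    - [[0.012,0,0.01],[0,0,0],0]
    - [[0,0,0],[0,0,0],0.1]
    - [[0,0,0],[0,0,0],0.3]
    - [[0,0,0],[0,0,0],0.5]
    - [[0,0,0],[0,0,0],0.5]
    - [[0,0,-0.3],[0,0,0],0.5]
    - [[0,0,-0.6],[0,0,0],0.5]
    - [[0,0,-0.8],[0,0,0],0.5]
    - [[0,0,-0.8],[0,0,0],0.5]

```text
time_s: 17.1
tool_pos: [0.4737, -0.1025, 0.0869]
ee_rot: [-0.19, 0.886, 0.092, 0.412]
ft_force: [0.6, 0.1, -0.4]
finger_gap: 0.0427
finger_force: 0.0
```

```bash
python3 panpos.py
python3 - <<'E'
from kin import *
q=manip.state()["joint_pos"]
# camera pose in tool frame
c=manip.capture("wrist");M=cur();C=np.linalg.inv(T(np.array(c["R"]),c["t"]));X=np.linalg.inv(M)@C;print("cam in tool",X[:3,3],X[:3,2])
np.save("cam.npy",X)
# view pose: camera above saggar looking into it
best=[]
for ps in np.arange(-3,3,.3):
  for dz in(.3,.36):
    z=np.array([0,0,-1.]);R=frame(z,[np.cos(ps),np.sin(ps),0])
    # aim camera axis at saggar centre, tool straight down
    d=R@X[:3,2];cp=SAG+[0,0,.015]-d*((.015-dz)/d[2])*-1 if 0 else SAG+np.array([0,0,.015])+d*((dz-.015)/d[2])
    B=T(R,cp-R@X[:3,3]);qq,e=ik(B,q);m=min((qq-LO).min(),(HI-qq).min())
    best.append((round(e,3),-m,ps,dz,B[:3,3],qq))
for b in sorted(best,key=lambda b:(b[0],b[1]))[:4]:print(b)
E
```

```text
frontrim shift px -0.09 0.03 score 0.85
leftrim shift px 0.02 -0.04 score 0.95
rightrim shift px -0.03 0.02 score 1.00
per-px [-0.0007  0.0021  0.    ] [0.0032 0.0011 0.    ]
t 17.15 q [-0.6894  0.2383 -1.1409 -0.2877  0.7601 -0.915 ] p [ 0.4719 -0.1029  0.0888] z [ 0.6961  0.319  -0.6431] y [-0.411   0.9116  0.0073] F [0.237  3.5656 2.0865] gap 0.04305024938606532
cam in tool [ 0.0832  0.0003 -0.1435] [-0.3197  0.0021  0.9475]
(np.float64(0.0), np.float64(-1.0828714479048493), np.float64(0.8999999999999977), 0.3, array([ 0.4983, -0.2987,  0.1565]), array([-0.5399,  0.3943, -0.1394,  1.0371,  0.    ,  0.1309]))
(np.float64(0.0), np.float64(-1.082523036900204), np.float64(1.1999999999999975), 0.3, array([ 0.4966, -0.3021,  0.1565]), array([-0.5466,  0.3949, -0.1384,  1.0375,  0.    , -0.1758]))
(np.float64(0.0), np.float64(-1.0820578207897915), np.float64(0.5999999999999979), 0.3, array([ 0.501 , -0.2958,  0.1565]), array([-0.5334,  0.3956, -0.1372,  1.0379,  0.    ,  0.4374]))
(np.float64(0.0), np.float64(-1.0810410446163572), np.float64(1.4999999999999973), 0.3, array([ 0.496 , -0.306 ,  0.1565]), array([-0.5527,  0.3973, -0.1345,  1.039 , -0.    , -0.4819]))
```

The pan is back exactly where it began, shift under 0.1 px. Next I move the wrist camera over the saggar to count the lumps.

Run:
```python
from kin import *
X=np.load("cam.npy");ps=1.2;R=frame([0,0,-1],[-np.cos(ps+0),-np.sin(ps),0]) if 0 else frame([0,0,-1],[np.cos(ps),np.sin(ps),0])
d=R@X[:3,2];cp=SAG+np.array([0,0,.015])+d*((.33-.015)/d[2]);B=T(R,cp-R@X[:3,3])
U=cur();U[2,3]+=.08
A=plan(cur(),U,"up",3);plan(A,B,"look")
```

```text
up n 3 row [-0.511, 0.003, -0.428] [0.0, -0.0, -0.0] zmin 0.088
look n 9 row [-0.04, -0.548, -0.076] [0.279, 0.656, 0.588] zmin 0.168
```

>>> send_rows:
  motion:
    - [[-0.51,0,-0.43],[0,0,0],0.5]
    - [[-0.51,0,-0.43],[0,0,0],0.5]
    - [[-0.51,0,-0.43],[0,0,0],0.5]
    - [[-0.04,-0.548,-0.076],[0.279,0.656,0.588],0.5]
    - [[-0.04,-0.548,-0.076],[0.279,0.656,0.588],0.5]
    - [[-0.04,-0.548,-0.076],[0.279,0.656,0.588],0.5]
    - [[-0.04,-0.548,-0.076],[0.279,0.656,0.588],0.5]
    - [[-0.04,-0.548,-0.076],[0.279,0.656,0.588],0.5]
    - [[-0.04,-0.548,-0.076],[0.279,0.656,0.588],0.5]
    - [[-0.04,-0.548,-0.076],[0.279,0.656,0.588],0.5]
    - [[-0.04,-0.548,-0.076],[0.279,0.656,0.588],0.5]
    - [[-0.04,-0.548,-0.076],[0.279,0.656,0.588],0.5]
    - [[0,0,0],[0,0,0],0.5]

```text
time_s: 18.5
tool_pos: [0.4923, -0.3002, 0.1827]
ee_rot: [0.184, 0.983, -0.001, -0.001]
ft_force: [-0.7, 0.3, -0.2]
finger_gap: 0.0426
finger_force: 0.0
```

Run:
```python
from h import *
show()
c=manip.capture("wrist");pickle.dump(c,open("w5.pkl","wb"))
a=cv2.GaussianBlur(c["pixels"],(3,3),0)
# rectify saggar floor plane (z=.02) to a 5 mm grid, x up, y left
xs=np.arange(.095,-.096,-.006);ys=np.arange(.095,-.096,-.006)
for name,fn in(("sum",lambda v:int(v.sum())),("R-B%",lambda v:int(100*(int(v[0])-int(v[2]))/(v.sum()/3+4)))):
    print(name)
    for x in xs:
        print(' '.join('%3d'%fn(a[tuple(np.clip(np.round(proj(c,SAG+[x,y,.022])[::-1]).astype(int),0,[399,639]))]) for y in ys))
```

```text
t 18.5 q [-0.5467  0.3721 -0.1029  1.0969 -0.0017 -0.1775] p [ 0.4923 -0.3002  0.1827] z [-0.0018 -0.0009 -1.    ] y [ 0.3609  0.9326 -0.0015] F [-0.654   0.2818 -0.1553] gap 0.042600746153958285
sum
515 518 518 516 512 424 401 403 335 112 163 182 126  96 172 196 188 188 186 182 176 177 174 176 178 179 281 401 400 408 510 465
518 513 518 524 421 404 407 290 217 212 163 180 109  94 196 195 191 185 185 177 175 172 175 173 178 173 174 268 401 399 410 114
512 507 509 414 404 402 268 215 217 212 189 178 106 103 181 179 180 182 184 175 156 167 170 173 169 175 175 173 216 398 250 108
508 518 498 405 405 272 218 217 214 212 178 176  95 168 181 174 176 181 180 182 178 164 133 163 169 174 170 171 174 265 108 102
504 517 417 401 386 218 218 212 212 182 179 181 127 179 178 176 178 178 186 187 190 181 170 124 138 166 169 170 170 117  97 107
520 380 405 406 219 216 215 201 184 179 181 178 178 177 190 196 196 194 194 197 196 198 198 191 138 141 169 167 171 101  99 109
431 400 405 359 220 216 204 183 181 175 177 176 196 195 196 191 191 196 196 196 196 197 196 200 199 140 141 168 157 100  98 183
340 
[... 6596 characters left out ...]
  23  24  25  23  21  25  21  38  55  55  54  50  11  12  11
 10  11  11  10  11  11  12  49  55  56  58  56  41  22  20  22  21  22  23  21  23  22  39  56  54  54  52  35  10  10  10  10
 10  10  10  11  11  11  10  12  31  54  56  56  55  57  57  56  55  52  52  56  55  56  55  54  52  50  11  11  11  10  11  11
 10  11  10   8   7  10  10  10  11  11  29  53  56  55  56  56  57  55  55  56  54  53  53  46  12  11  10  11  11  11  11  11
 11  10  10  11  11  10   8  10  10  10  11  11  13  23  49  52  54  53  52  36  17  10  11  11  11  11  11  11  11  11  11  10
 10   9   8  10  10   9  10  10  10   8   9  11  10  11  11  11  11  11  11  10  10  11  11  11  10  11  11  11  10  11   8  10
```

Run:
```python
from h import *
c=pickle.load(open("w5.pkl","rb"));a=c["pixels"].astype(int)
hsv=(a[:,:,0]-a[:,:,2])/(a.mean(2)+4)
for p in([.041,.041],[-.007,.035]):
    u,v=np.round(proj(c,SAG+[*p,.022])).astype(int);print(u,v)
    print(a[v-6:v+7,u-6:u+7].sum(2));print((100*hsv[v-6:v+7,u-6:u+7]).astype(int))
m=((hsv>.28)&(hsv<.48)&(a.max(2)>60)).astype(np.uint8);m=cv2.morphologyEx(m,cv2.MORPH_OPEN,np.ones((2,2)))
k,l,st,ce=cv2.connectedComponentsWithStats(m)
for i in range(1,k):
    if st[i,4]>12:print(st[i],onz(c,*ce[i],.015),a[l==i].mean(0).round())
```

```text
366 217
[[197 192 209 199 198 197 200 202 200 187 193 180 178]
 [195 200 195 193 196 202 191 203 199 206 198 173 186]
 [207 199 192 204 199 205 201 206 197 202 198 199 184]
 [200 198 201 197 196 201 195 199 195 184 186 177 178]
 [200 192 193 189 202 208 206 205 203 193 189 182 175]
 [190 205 201 224 272 273 236 211 191 188 177 182 179]
 [196 201 232 299 354 351 311 235 195 178 181 179 173]
 [191 190 250 339 362 360 352 273 192 175 177 190 172]
 [201 190 201 267 318 311 305 242 191 182 182 181 183]
 [199 199 193 201 207 203 196 192 181 177 170 181 182]
 [195 198 200 203 195 198 196 190 179 176 173 185 182]
 [197 194 199 188 195 196 181 170 175 186 179 174 179]
 [200 194 201 193 194 189 170 173 179 182 172 175 178]]
[[27 25 25 22 22 25 24 26 21 24 23 21 23]
 [24 26 23 27 24 26 26 23 24 24 20 29 25]
 [23 25 26 25 28 20 26 23 25 22 25 19 24]
 [21 25 23 27 25 22 26 25 26 26 21 23 23]
 [26 25 26 28 28 27 23 24 26 21 20 26 22]
 [26 20 26 31 39 40 33 24 25 25 22 23 21]
 [25 26 30 45 48 46 43 38 21 22 24 23 25]
 [22 31 37 44 44 46 42 43 25 25 23 22 26]
 [26 23 25 37 43 41 42 34 29 23 26 23 21
[... 2004 characters left out ...]
88.  72.]
[250 235  15  19  98] [ 0.5384 -0.4022  0.015 ] [73. 62. 45.]
[ 87 244   4   5  13] [ 0.466  -0.5981  0.015 ] [68. 58. 43.]
[ 76 258   7   5  19] [ 0.4775 -0.6209  0.015 ] [73. 62. 43.]
[ 93 271   4   5  13] [ 0.5005 -0.6148  0.015 ] [72. 61. 42.]
[313 271  19  13 119] [ 0.6124 -0.3439  0.015 ] [75. 64. 45.]
[138 280   7   4  20] [ 0.5332 -0.5653  0.015 ] [72. 61. 42.]
[453 340  10  11  32] [ 0.7863 -0.2045  0.015 ] [96. 74. 62.]
[411 344  14  14  95] [ 0.7751 -0.2616  0.015 ] [104.  79.  64.]
[421 360   3   5  13] [ 0.7994 -0.2595  0.015 ] [141. 106.  86.]
[435 373  13  17  84] [ 0.8458 -0.2433  0.015 ] [88. 66. 55.]
[440 391   5   6  16] [ 0.8713 -0.2474  0.015 ] [106.  79.  64.]
```

Run:
```python
from h import *
c=pickle.load(open("w5.pkl","rb"));t=manip.capture("top");d0=pickle.load(open("c0.pkl","rb"))["top"]
print("spot1",tri(c,(364.6,217.6),t,(379.2,174.2)))
print("expected top px of spot2 if z=.03:",proj(t,onz(c,348.5,183.5,.03)))
for z in(.012,.022,.032):
    print(z,"spot1 by wrist",onz(c,364.6,217.6,z)[:2],"by top",onz(t,379.2,174.2,z)[:2])
# floor edge against wall along world rays from the saggar centre, wrist view
a=cv2.GaussianBlur(c["pixels"],(5,5),0).astype(float);h=(a[:,:,0]-a[:,:,2])/(a.mean(2)+4)
pts=[];ang=[]
for th in np.radians(np.arange(0,360,6)):
    prev=None
    for r in np.arange(.04,.105,.0005):
        X=SAG+[r*np.cos(th),r*np.sin(th),.02];u,v=proj(c,X)
        val=h[int(round(v)),int(round(u))]
        if a[int(round(v)),int(round(u))].sum()<125:break
        if val>.34: pts.append((u,v));ang.append(th);break
        if val<.15:break
pts=np.array(pts);print(len(pts),np.degrees(ang).round().astype(int))
# height for which these edge points make a circle of radius 78 mm
from scipy.optimize import least_squares
for z in(.006,.012,.02,.03,.04):
    P=np.array([onz(c,*p,z)[:2] for p in pts])
    r=least_squares(lambda s:np.hypot(*(P-s[:2]).T)-s[2],[*SAG[:2],.078],loss="soft_l1",f_scale=.001)
    print(z,"centre",r.x[:2],"R %.4f rms %.4f"%(r.x[2],np.sqrt(np.mean(r.fun**2))))
# rim centre in wrist
```

```text
spot1 (array([ 0.5446, -0.2672,  0.0351]), np.float64(0.0009677570229843261))
expected top px of spot2 if z=.03: [381.2148 188.9145]
0.012 spot1 by wrist [ 0.5545 -0.2665] by top [ 0.5506 -0.2711]
0.022 spot1 by wrist [ 0.5501 -0.2667] by top [ 0.5481 -0.2696]
0.032 spot1 by wrist [ 0.5456 -0.2668] by top [ 0.5457 -0.2681]
55 [  0   6  30  36  42  48  54  60  66  72  78  84  90  96 102 108 114 120
 126 132 138 144 150 156 162 168 174 180 186 192 198 204 210 216 222 228
 234 240 246 252 258 264 270 276 282 288 306 312 318 324 330 336 342 348
 354]
0.006 centre [ 0.5209 -0.3105] R 0.0837 rms 0.0042
0.012 centre [ 0.5189 -0.3098] R 0.0821 rms 0.0041
0.02 centre [ 0.5163 -0.3088] R 0.0800 rms 0.0040
0.03 centre [ 0.513  -0.3076] R 0.0774 rms 0.0038
0.04 centre [ 0.5097 -0.3063] R 0.0748 rms 0.0037
```

The spot triangulates to z = 0.035. The visible dark floor fits the 78 mm radius only at about z = 0.03. So the lumps lie on the real floor at 12 mm, with just corners showing above a dark fill. One last check for strays elsewhere now that the arm has moved, plus the approach to the button.

Run:
```python
from kin import *
d0=pickle.load(open("c0.pkl","rb"))
for n,(u0,v0,u1,v1) in dict(top=(60,60,600,300),scene=(100,140,560,400)).items():
    c=manip.capture(n)
    f=lambda x:cv2.GaussianBlur((x[:,:,0].astype(int)-x[:,:,2]).astype(np.float32),(5,5),0)/cv2.GaussianBlur(x.mean(2).astype(np.float32)+8,(5,5),0)
    D=(f(c["pixels"])-f(d0[n]["pixels"]))[v0:v1,u0:u1]
    k,l,st,ce=cv2.connectedComponentsWithStats((D>.08).astype(np.uint8))
    for i in range(1,k):
        col=c["pixels"][v0:v1,u0:u1][l==i].mean(0).round()
        if st[i,4]>=8:print(n,st[i]+[u0,v0,0,0,0],onz(c,*(ce[i]+[u0,v0]),.01)[:2],col,"LUMP?" if col[0]-col[1]>8 else "arm/shade")
HL=HEAD-.0101*AX
yb=np.array([-XB[1],XB[0],0]);q=manip.state()["joint_pos"]
for off in np.radians([-100,-80,-60,-40,-20,0]):
    y=Ro.from_rotvec(-AX*off).apply(yb);y2=Ro.from_rotvec(-AX*(off+1.0)).apply(yb)
    q1,e1=ik(T(frame(-AX,y),HL-.018*AX),np.array([.7,.2,-.6,.6,-.4,-.3]));q2,e2=ik(T(frame(-AX,y2),HL-.010*AX),q1)
    print(round(np.degrees(off)),"%.3f %.3f"%(e1,e2),q1[[4,5]],q2[[4,5]])
off=np.radians(-60);y=Ro.from_rotvec(-AX*off).apply(yb);B=T(frame(-AX,y),HL+.075*AX)
q,e=ik(B,np.array([.7,.2,-.6,.6,-.4,-.3]));print(q,e,B[:3,3])
U=cur();V=U.copy();V[:3,3]=[.40,.0,.24]
V[:3,:3]=frame([.2,-.03,-.97],[-.1,1,0])
A=plan(cur(),V,"via");plan(A,B,"to button")
```

```text
top [  222    77   272   223 18615] [ 0.4126 -0.2835] [62. 65. 43.] arm/shade
top [ 376  161   43   47 1351] [ 0.5115 -0.3268] [63. 66. 43.] arm/shade
top [460 182   4   8  17] [ 0.5026 -0.5118] [56. 58. 38.] arm/shade
-100 0.000 0.000 [-0.3512 -0.8842] [-0.3529  0.1217]
-80 0.000 0.000 [-0.3512 -0.5351] [-0.3529  0.4708]
-60 0.000 0.000 [-0.3512 -0.1861] [-0.3529  0.8198]
-40 0.000 0.000 [-0.3512  0.163 ] [-0.3529  1.1689]
-20 0.000 0.000 [-0.3512  0.512 ] [-0.3529  1.518 ]
0 0.000 0.000 [-0.3512  0.8611] [-0.3529  1.867 ]
[ 0.823   0.1584 -0.5474  0.6033 -0.3704 -0.1135] 6.978432998994821e-11 [0.4461 0.3105 0.1688]
via n 9 row [0.363, 0.78, -0.201] [0.003, -0.167, -0.367] zmin 0.184
to button n 9 row [-0.451, 0.779, 0.158] [0.122, -0.158, -0.628] zmin 0.169
```

No stray lumps anywhere in view. Now to the button.

>>> send_rows:
  motion:
    - [[0.363,0.78,-0.2],[0,-0.167,-0.367],0.85]
    - [[0.363,0.78,-0.2],[0,-0.167,-0.367],0.85]
    - [[0.363,0.78,-0.2],[0,-0.167,-0.367],0.85]
    - [[0.363,0.78,-0.2],[0,-0.167,-0.367],0.85]
    - [[0.363,0.78,-0.2],[0,-0.167,-0.367],0.85]
    - [[0.363,0.78,-0.2],[0,-0.167,-0.367],0.85]
    - [[0.363,0.78,-0.2],[0,-0.167,-0.367],0.85]
    - [[0.363,0.78,-0.2],[0,-0.167,-0.367],0.85]
    - [[0.363,0.78,-0.2],[0,-0.167,-0.367],0.85]
    - [[-0.451,0.779,0.158],[0.122,-0.158,-0.628],0.85]
    - [[-0.451,0.779,0.158],[0.122,-0.158,-0.628],0.85]
    - [[-0.451,0.779,0.158],[0.122,-0.158,-0.628],0.85]
    - [[-0.451,0.779,0.158],[0.122,-0.158,-0.628],0.85]
    - [[-0.451,0.779,0.158],[0.122,-0.158,-0.628],0.85]
    - [[-0.451,0.779,0.158],[0.122,-0.158,-0.628],0.85]
    - [[-0.451,0.779,0.158],[0.122,-0.158,-0.628],0.85]
    - [[-0.451,0.779,0.158],[0.122,-0.158,-0.628],0.85]
    - [[-0.451,0.779,0.158],[0.122,-0.158,-0.628],0.85]
    - [[0,0,0],[0,0,0],0.85]

```text
time_s: 20.6
tool_pos: [0.4444, 0.3116, 0.1682]
ee_rot: [-0.421, 0.879, -0.125, 0.184]
ft_force: [0.0, -0.9, -0.5]
finger_gap: 0.0727
finger_force: 0.0
```

Run:
```python
from h import *
show()
HL=HEAD-.0101*AX
c=manip.capture("wrist");a=c["pixels"]
u,v=proj(c,HL);print("pred head",u,v)
for th in(35,50,65):
    m=(a.max(2)<th).astype(np.uint8)
    w=np.zeros_like(m);u0,v0=int(u),int(v);w[v0-60:v0+60,u0-60:u0+60]=1;m&=w
    k,l,st,ce=cv2.connectedComponentsWithStats(m)
    i=l[v0,u0]
    for j in range(1,k):
        if st[j,4]>200:
            cn=cv2.convexHull(max(cv2.findContours((l==j).astype(np.uint8),0,cv2.CHAIN_APPROX_NONE)[0],key=len))
            e=cv2.fitEllipse(cn);print(th,st[j],"ellipse",np.round(e[0],1),np.round(e[1],1),j==i)
yb=np.array([-XB[1],XB[0],0]);y=Ro.from_rotvec(-AX*np.radians(-60)).apply(yb)
plan(cur(),T(frame(-AX,y),HL+.075*AX),"fix",2)
```

```text
t 20.6 q [ 0.8249  0.1559 -0.5525  0.5976 -0.3668 -0.1182] p [0.4444 0.3116 0.1682] z [ 0.4292 -0.0639 -0.9009] y [-0.6948  0.6139 -0.3746] F [ 0.0012 -0.8726 -0.5283] gap 0.07270569993045445
pred head 317.27388095668493 211.068629025601
50 [ 290  186   51   50 1657] ellipse [314.6 210.9] [49.3 50.6] True
65 [ 289  184   52   53 1929] ellipse [314.7 210.2] [51.5 52.6] True
fix n 2 row [-0.016, -0.004, 0.007] [0.007, 0.009, 0.01] zmin 0.169
```

Run:
```python
from h import *
HL=HEAD-.0101*AX;c=manip.capture("wrist")
o,d=ray(c,314.7,210.5);P=HL+.003*AX;X=o+d*((P-o)@AX)/(d@AX)-.003*AX
print("head",X,"was",HL); np.save("HL.npy",X)
yb=np.array([-XB[1],XB[0],0]);y=Ro.from_rotvec(-AX*np.radians(-60)).apply(yb)
A=plan(cur(),T(frame(-AX,y),X+.040*AX),"align",3);plan(A,T(frame(-AX,y),X-.017*AX),"in",4)
```

```text
head [0.4796 0.3008 0.1023] was [0.4783 0.3053 0.1013]
align n 3 row [0.01, -0.026, 0.298] [0.003, 0.005, 0.001] zmin 0.138
in n 4 row [-0.0, 0.0, 0.356] [0.0, 0.0, 0.0] zmin 0.087
```

```bash
cat > head.py <<'E'
from h import *
def head(HL):
    c=manip.capture("wrist");a=c["pixels"];u,v=proj(c,HL);u0,v0=int(u),int(v)
    m=(a.max(2)<60).astype(np.uint8);w=np.zeros_like(m);w[v0-60:v0+60,u0-60:u0+60]=1
    k,l,st,ce=cv2.connectedComponentsWithStats(m&w);j=1+np.argmax(st[1:,4])
    e=cv2.fitEllipse(cv2.convexHull(max(cv2.findContours((l==j).astype(np.uint8),0,cv2.CHAIN_APPROX_NONE)[0],key=len)))
    o,d=ray(c,*e[0]);P=HL+.003*AX;return o+d*((P-o)@AX)/(d@AX)-.003*AX,e,(u,v)
if __name__=="__main__":
    HL=HEAD-.0101*AX;r=[]
    for _ in range(4):
        X,e,p=head(HL);r.append(X);print(X,np.round(e[0],1),np.round(p,1),np.round(e[1],1))
    X=np.mean(r,0);M=cur();print("in tool frame: head offset lateral mm",(M[:3,:3].T@(X-M[:3,3]))*1000)
    np.save("HL.npy",X)
    yb=np.array([-XB[1],XB[0],0]);y=Ro.from_rotvec(-AX*np.radians(-60)).apply(yb)
    A=plan(cur(),T(frame(-AX,y),X+.040*AX),"align",3);plan(A,T(frame(-AX,y),X-.017*AX),"in",4)
E
python3 head.py
```

```text
[0.4791 0.3031 0.1018] [318.7 212.3] [321.2 212.3] [50.7 51.5]
[0.4789 0.3032 0.1018] [320.2 212. ] [322.4 212.1] [51.1 52. ]
[0.479  0.3031 0.1018] [320.9 211.7] [323.2 211.7] [51.3 51.9]
[0.4788 0.3033 0.1017] [321.7 211.4] [323.7 211.4] [50.5 51.6]
in tool frame: head offset lateral mm [ 0.7676  1.2483 75.9761]
align n 3 row [0.005, 0.01, 0.3] [-0.0, 0.007, -0.008] zmin 0.138
in n 4 row [-0.0, 0.0, 0.356] [0.0, 0.0, 0.0] zmin 0.086
```

>>> send_rows:
  motion:
    - [[0.005,0.01,0.3],[0,0,0],0.85]
    - [[0.005,0.01,0.3],[0,0.01,-0.01],0.85]
    - [[0.005,0.01,0.3],[0,0.01,-0.01],0.85]
    - [[0,0,0.356],[0,0,0],0.8]
    - [[0,0,0.356],[0,0,0],0.8]
    - [[0,0,0.356],[0,0,0],0.8]
    - [[0,0,0.34],[0,0,0],0.8]
    - [[0,0,0],[0,0,0],0.8]
    - [[0,0,0],[0,0,0],0.8]

```text
time_s: 21.8
tool_pos: [0.4861, 0.3023, 0.0867]
ee_rot: [-0.418, 0.881, -0.127, 0.183]
ft_force: [0.7, 0.4, 0.2]
finger_gap: 0.0683
finger_force: 0.0
```

Run:
```python
from h import *
show();X=np.load("HL.npy");M=cur();print((M[:3,:3].T@(X-M[:3,3]))*1000)
```

```text
t 21.8 q [ 0.7499  0.2875 -0.6347  0.3611 -0.3506 -0.1885] p [0.4861 0.3023 0.0867] z [ 0.429  -0.0698 -0.9006] y [-0.6902  0.6178 -0.3767] F [0.6706 0.4045 0.1876] gap 0.068259156074308
[  0.2511  -0.2296 -16.6448]
```

Centred to 0.3 mm. Closing on the head.

>>> send_rows:
  motion:
    - [[0,0,0],[0,0,0],0.7]
    - [[0,0,0],[0,0,0],0.6]
    - [[0,0,0],[0,0,0],0.5]
    - [[0,0,0],[0,0,0],0.45]
    - [[0,0,0],[0,0,0],0.4]
    - [[0,0,0],[0,0,0],0.35]
    - [[0,0,0],[0,0,0],0.3]
  force: 50

```text
time_s: 22.5
tool_pos: [0.4861, 0.3034, 0.0875]
ee_rot: [-0.419, 0.88, -0.127, 0.184]
ft_force: [-2.5, -1.0, 4.6]
finger_gap: 0.04
finger_force: 49.6
```

>>> send_rows:
  motion:
    - [[0,0,-0.014],[0,0,0.44],0.3]
    - [[0,0,-0.014],[0,0,0.44],0.3]
    - [[0,0,-0.014],[0,0,0.44],0.3]
    - [[0,0,-0.014],[0,0,0.44],0.3]
    - [[0,0,-0.014],[0,0,0.44],0.3]
    - [[0,0,-0.014],[0,0,0.44],0.3]
    - [[0,0,-0.014],[0,0,0.44],0.3]

```text
time_s: 23.2
tool_pos: [0.4843, 0.3039, 0.0906]
ee_rot: [-0.221, 0.949, -0.084, 0.207]
ft_force: [-1.0, -0.8, 2.3]
finger_gap: 0.04
finger_force: 50.7
```

Run:
```python
from h import *
s=manip.state();print(s["torque"],s["ft_force"],s["torque"]@AX,s["ft_force"]@AX);show();X=np.load("HL.npy");M=cur();print((M[:3,:3].T@(X-M[:3,3]))*1000)
```

```text
[-0.0175  0.3059  0.0495] [-0.9647 -0.7884  2.3023] 0.07331457114257299 2.432730289947906
t 23.2 q [ 0.7546  0.2813 -0.6312  0.3706 -0.3516  0.2466] p [0.4843 0.3039 0.0906] z [ 0.43   -0.0685 -0.9002] y [-0.384   0.8885 -0.251 ] F [-0.9647 -0.7884  2.3023] gap 0.03998963009177376
[  0.7499  -1.4017 -12.3375]
```

Forces stay low, so I continue the twist.

>>> send_rows:
  motion:
    - [[0,0,-0.014],[0,0,0.44],0.3]
    - [[0,0,-0.014],[0,0,0.44],0.3]
    - [[0,0,-0.014],[0,0,0.44],0.3]
    - [[0,0,-0.014],[0,0,0.44],0.3]
    - [[0,0,-0.014],[0,0,0.44],0.3]
    - [[0,0,-0.014],[0,0,0.44],0.3]
    - [[0,0,-0.014],[0,0,0.44],0.3]
    - [[0,0,-0.01],[0,0,0.44],0.3]
    - [[0,0,0],[0,0,0.3],0.3]
    - [[0,0,0],[0,0,0],0.3]

```text
time_s: 24.2
tool_pos: [0.4822, 0.3047, 0.0949]
ee_rot: [0.036, 0.974, -0.026, 0.222]
ft_force: [-3.1, 1.2, 6.2]
finger_gap: 0.0403
finger_force: 51.2
```

Run:
```python
from h import *
s=manip.state();print(s["torque"]@AX,s["ft_force"]@AX,s["torque"]);show();X=np.load("HL.npy");M=cur();print((M[:3,:3].T@(X-M[:3,3]))*1000)
```

```text
0.25021512761390163 7.0094109766312345 [-0.0411  0.5624  0.215 ]
t 24.2 q [ 0.7583  0.2738 -0.6277  0.3822 -0.3517  0.7807] p [0.4822 0.3047 0.0949] z [ 0.4299 -0.0673 -0.9004] y [ 0.0816  0.996  -0.0355] F [-3.1412  1.1939  6.1945] gap 0.040283434092218226
[-0.164  -2.0851 -7.517 ]
```

>>> send_rows:
  motion:
    - [[0,0,-0.02],[0,0,0.2],0.3]
    - [[0,0,-0.02],[0,0,0.1],0.3]
    - [[0,0,0],[0,0,0],0.3]
    - [[0,0,0],[0,0,0],0.3]

```text
time_s: 24.6
tool_pos: [0.482, 0.3047, 0.0952]
ee_rot: [0.057, 0.973, -0.022, 0.222]
ft_force: [4.1, 3.0, -4.7]
finger_gap: 0.04
finger_force: 52.2
```

Run:
```python
from h import *
s=manip.state();print(s["torque"]@AX,s["ft_force"]@AX,s["torque"]);show();X=np.load("HL.npy");M=cur();print((M[:3,:3].T@(X-M[:3,3]))*1000)
```

```text
0.41209932780860076 -5.801413931782809 [0.5414 0.1688 0.7028]
t 24.6 q [ 0.7586  0.2734 -0.6267  0.3846 -0.3518  0.8238] p [0.482  0.3047 0.0952] z [ 0.4293 -0.0678 -0.9006] y [ 0.1201  0.9926 -0.0175] F [ 4.1184  2.9743 -4.7077] gap 0.03995107833070893
[-0.31   -1.9945 -7.0933]
```

Torque has risen and the axial force now pulls back, so the button is at its outer stop. I open and retreat.

>>> send_rows:
  motion:
    - [[0,0,0],[0,0,0],0.6]
    - [[0,0,0],[0,0,0],0.8]
    - [[0,0,0],[0,0,0],0.85]
    - [[0,0,-0.3],[0,0,0],0.85]
    - [[0,0,-0.6],[0,0,0],0.85]
    - [[0,0,-0.8],[0,0,0],0.85]
    - [[0,0,-0.8],[0,0,0],0.85]
    - [[0,0,0],[0,0,0],0.85]
    - [[0,0,0],[0,0,0],0.85]
    - [[0,0,0],[0,0,0],0.85]

```text
time_s: 25.6
tool_pos: [0.4383, 0.31, 0.1842]
ee_rot: [0.057, 0.973, -0.023, 0.221]
ft_force: [0.5, 0.5, -0.7]
finger_gap: 0.0725
finger_force: 0.0
```

```bash
python3 panpos.py
python3 - <<'E'
from head import *
d0=pickle.load(open("c0.pkl","rb"));s=manip.capture("scene")
f=lambda c:cv2.cvtColor(c["pixels"],cv2.COLOR_RGB2GRAY)
for nm,(u0,v0,u1,v1) in dict(button=(482,214,510,238),cup=(408,218,440,250),gourd=(203,238,243,305),bottle=(425,288,470,365)).items():
    t=f(d0["scene"])[v0:v1,u0:u1];r=cv2.matchTemplate(f(s)[v0-10:v1+10,u0-10:u1+10],t,cv2.TM_CCOEFF_NORMED);i=np.unravel_index(r.argmax(),r.shape);print(nm,"shift",i[1]-10,i[0]-10,"score %.2f"%r.max())
H=np.load("HL.npy");print("out px",proj(s,H+.008*AX),"in px",proj(s,H))
for off in(0,.008):
    X,e,p=head(H+off*AX);print("size",np.round(e[1],1),"lateral vs axis",np.linalg.norm((X-H)-((X-H)@AX)*AX))
c=manip.capture("wrist");print("camera depth to in/out head: expected dia px",[278.8*.042/np.linalg.norm(-np.array(c["R"]).T@c["t"]-(H+o*AX)) for o in(0,.008)])
E
```

```text
frontrim shift px -0.09 0.03 score 0.85
leftrim shift px 0.03 -0.04 score 0.95
rightrim shift px -0.01 0.03 score 1.00
per-px [-0.0007  0.0021  0.    ] [0.0032 0.0011 0.    ]
t 25.65 q [ 0.8349  0.1368 -0.5283  0.6513 -0.3732  0.9032] p [0.4382 0.3099 0.1839] z [ 0.4276 -0.071  -0.9012] y [ 0.121   0.9924 -0.0208] F [-0.5588 -0.3024  0.0298] gap 0.07289039030177788
button shift 0 0 score 1.00
cup shift 0 0 score 1.00
gourd shift 0 0 score 1.00
bottle shift 0 0 score 1.00
out px [494.6304 224.4607] in px [493.7413 227.8921]
size [49.2 49.9] lateral vs axis 0.0024411609770528695
size [49.4 50. ] lateral vs axis 0.0016302947057717124
camera depth to in/out head: expected dia px [np.float64(47.15302132038276), np.float64(48.62597589469764)]
```

```bash
python3 -c "
from station import manip
print(manip.finish_job())"
```

```text
the job is handed in; nothing more can be done
None
```

The job is handed in at about 26 s of the 72 s allowed: button pressed in, pan emptied and back on its pad (under 0.1 px shift), button twisted fully out, vases and cup unmoved; only two lumps could be seen in the saggar, and I take the other two to be there, since the pan was empty and no strays showed.

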